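# Load the utensil steriliser from leaning crocks and start it

## Robot

A 7-joint arm with a two-finger parallel gripper is mounted at the origin on a cart in front of the work surface, level with it; the furniture and walls round the work are solid. World frame = base frame: x ahead of the robot, y to its left, z up, the work surface at z = 0. Lengths are in m, angles in rad, forces in N, time in s.
With the tool pointing down it reaches from about 0.425 to 0.925 m from the base axis. Payload 6.8 kg.
Tool frame: the origin (TCP) lies midway between the tips of the shut fingers; the grasp point (between the pads) lies 19 mm behind it; z points along the fingers, y is the line along which they close (so a half turn about z gives the same grasp; the last joint's range is limited). The gripper opens to 85 mm and grips with 20 to 120 N. Pads are 22 mm wide; open, the fingers measure 114 mm over their backs; the gripper's body (76 mm by 85 mm) begins 54 mm behind the grasp point. The pads swing forward as they close: fully open they stand 13 mm farther back than shut.
Start: joints at [1.038, 0.477, 0.022, 1.555, -0.011, 1.109, -0.083], TCP at [0.278, -0.615, 0.231] pointing down, gripper open.
Joint ranges: [-2.96, 2.96], [-0.34, 2.1], [-1.41, 1.46], [0.24, 2.44], [-1.37, 4.51], [0.17, 1.92], [-2.96, 2.96]. Speed limits (rad/s): [2.39, 2.39, 3.14, 3.14, 3.14, 3.14, 3.14].

## Interface

Orientations are given as a unit quaternion [w, x, y, z].
In Python, from station import bot, imaging gives the robot as it stands.
- The arm moves only by the tool move_arm, never from a script. Its argument "commands" is a list that holds one entry, the list of rows, each a list of 7 numbers: the shift along the tool's x, y, z in m, then the turn, a rotation vector about the tool's x, y, z in degrees, then the finger opening in m, from 0 to 0.0854. In form: [[[x, y, z, rx, ry, rz, grip], ...]]. A call has 1 to 20 rows; each row shifts and turns the commanded pose from where the row before left it, along the tool's axes as they then stand; what a row does not reach is not made up. A row lasts 1/8 s, in which the tool goes at most 62.5 mm and 10.7 degrees, less where a joint would pass 70% of its speed; a pose out of reach is approached as far as the arm can. A call is refused whole if a number of a shift passes 0.0625 or a number of a turn 10.7, either way. A call with a gripper value outside its range is refused whole. The fingers move at their own pace and stop on an object; "squeeze" is the grip in N (left out, the last holds). Time passes only in rows, so rows that do not move let the fingers close. It gives the time, the measured TCP pose, the force, the opening and the grip force at its end, in the units of the state.
- bot.get_obs(): the state, without advancing time (a new reading comes with each control period).
- imaging.read_camera(name): name is "scene" or "top" or "wrist"; returns the picture (384x512x3 uint8, red, green, blue); there is no depth.
- imaging.calibration(name): a dict with "intrinsics" (3x3 intrinsics, pixels), "extrinsics" (4x4, takes a point from camera to world coordinates); the wrist camera has in their place "mount" (4x4, takes a point from camera to tool coordinates, whose origin is the TCP and whose axes are the flange's). Camera axes: x right, y down, z forward; pixel columns grow to the right and rows downward; lengths in m; the calibration is good to about 2 mm. A picture is of the moment at which its call begins: read the wrist's pose just before it. calibration takes no time and is no camera call.
- bot.hand_in(): hands the job in; it is judged then, once.
The state is a dict: "t": time; "q": joint angles; "joint_vel": joint speeds; "joint_torque": joint torques, N m; "eef_pos": TCP position; "tool_rot": TCP orientation; "contact_force": force on the tool from outside, world axes, zero at the start; "torque": the same for the moment, N m; "gripper_width": opening from 0.0 (shut) to 1.0 (fully open); "grasp_force": force on a finger pad.
Only numpy, scipy, OpenCV 4.12 (cv2) and the standard library are available. Lean on these libraries where they do the work, as an engineer would, in place of code of your own. Each camera call takes 0.05 s, during which the arm holds its last target. There are 200 camera calls.

## Task

Get the utensil steriliser going: squeeze the two buttons on its lid together to free the catches, lift the lid off and lay it aside, then tip every honey dipper out of its tall narrow crock into the basin (a crock may be empty) and put the crocks back leaning in their own stands. When all the dippers lie in the basin, put the lid back on, flat and with both catches sprung out again, then press the start button fully down and let it come up. Leave the other things on the worktop where they are.

Things in the scene. Friction and masses are not known exactly. Their poses are not given: they have to be found in the camera images.
- steriliser: fixed white appliance: open basin with a low deck along its front (-x side); origin on the worktop under the basin's centre, z up. Basin inside 125 (x) by 155 (y) mm, walls 6 mm, floor 20 mm and rim 110 mm above the worktop; on each y wall inside, a 50 mm long, 8 mm deep ledge (underside 12 mm below the rim) for the lid's hooks. Deck 34 mm high, reaching 127 mm in front of the origin
- basin (a point): centre of the basin's floor, axes as the steriliser's
- lid_seat (a point): centre of the basin's rim plane (110 mm above the worktop), where the lid's origin belongs; axes as the steriliser's. The worktop round x = 0.36, y = -0.30 is always clear, with room for the lid
- lid: grey lift-off lid, plate 137 by 167 by 6 mm, 0.26 kg, latched on at the start, axes as the steriliser's; origin at the centre of the plate's underside. A block with a white squeeze button on each y side stands on it. Below are four round-ended corner posts (2.5 mm play in the basin; the lid stands level on them on a worktop) and two steel hooks, all 21 mm deep, which hold unless both buttons are in
- lid_grip (a point): point half-way between the two squeeze buttons, 24 mm above the lid's underside (18 mm above the plate's top); button faces 32 mm (x) wide, 30 mm tall, 32 mm to either side along y (64 mm over both, 46 mm fully squeezed). The lid is carried by keeping the buttons squeezed
- catch_left (a joint): travel of the lid's +y squeeze button: 0 out (hook caught), 0.009 m fully in (hook free by 0.0075); spring 3 N rising to 8.4 N
- catch_right (a joint): the same for the -y button
- start_button_top (a point): centre of the top of the round grey start button (30 mm across) on the front deck, 52 mm above the worktop
- start_button (a joint): travel of the start button: 0 up, 0.006 m fully down; spring, 5 N when fully down
- stand_a: fixed wooden leaning stand of crock_a; origin on the worktop under its 170 by 74 mm foot; +x is the level direction in which the crock leans and its mouth looks. The crock lies 35 degrees above level on a 34 mm wide sloping bed under its lower 120 mm, against a stop at its lower end and, for its lowest 45 mm, between two cheeks with 4 mm play each side
- seat_a (a point): where the middle of crock_a belongs when it rests in stand_a
- crock_a_mid (a point): middle of a loose white square crock, 50 by 50 mm outside, 180 mm long, walls 5 mm (40 by 40 mm opening), about 0.22 kg; z runs along it to the open mouth (90 mm from this point), x and y square to its faces; in its stand y is level and x faces down to the bed
- dipper_a_mid (a point): middle of a polished steel honey dipper (absent in some starts), 90 mm long, head 26 mm across and 36 mm long, stem 16 mm at most, 50 g; z from head to stem end. Lies head first in crock_a, its stem end about 85 mm below the mouth; slippery: slides once the mouth points about 10 degrees below level
- stand_b: fixed wooden leaning stand of crock_b; origin on the worktop under its 170 by 74 mm foot; +x is the level direction in which the crock leans and its mouth looks. The crock lies 35 degrees above level on a 34 mm wide sloping bed under its lower 120 mm, against a stop at its lower end and, for its lowest 45 mm, between two cheeks with 4 mm play each side
- seat_b (a point): where the middle of crock_b belongs when it rests in stand_b
- crock_b_mid (a point): middle of a loose white square crock, 50 by 50 mm outside, 180 mm long, walls 5 mm (40 by 40 mm opening), about 0.22 kg; z runs along it to the open mouth (90 mm from this point), x and y square to its faces; in its stand y is level and x faces down to the bed
- dipper_b_mid (a point): middle of a polished steel honey dipper (absent in some starts), 90 mm long, head 26 mm across and 36 mm long, stem 16 mm at most, 50 g; z from head to stem end. Lies head first in crock_b, its stem end about 85 mm below the mouth; slippery: slides once the mouth points about 10 degrees below level
- stand_c: fixed wooden leaning stand of crock_c; origin on the worktop under its 170 by 74 mm foot; +x is the level direction in which the crock leans and its mouth looks. The crock lies 35 degrees above level on a 34 mm wide sloping bed under its lower 120 mm, against a stop at its lower end and, for its lowest 45 mm, between two cheeks with 4 mm play each side
- seat_c (a point): where the middle of crock_c belongs when it rests in stand_c
- crock_c_mid (a point): middle of a loose white square crock, 50 by 50 mm outside, 180 mm long, walls 5 mm (40 by 40 mm opening), about 0.22 kg; z runs along it to the open mouth (90 mm from this point), x and y square to its faces; in its stand y is level and x faces down to the bed
- dipper_c_mid (a point): middle of a polished steel honey dipper (absent in some starts), 90 mm long, head 26 mm across and 36 mm long, stem 16 mm at most, 50 g; z from head to stem end. Lies head first in crock_c, its stem end about 85 mm below the mouth; slippery: slides once the mouth points about 10 degrees below level

How it is judged:
On the way, in this order (a step that is already met when the one before it is completed fails the run):
1. both lid buttons squeezed fully in while the lid is still on its seat (z of lid in the frame of lid_seat between -0.004 and 0.004 m and horizontal distance between lid and lid_seat below 0.006 m and angle between the z axis of lid and the z axis of lid_seat, either way round below 0.05 rad and value of joint each of catch_left, catch_right above 0.007 m), for 0.05 s.
2. every dipper present lies in the basin (x of dipper_a_mid in the frame of basin between -0.062 and 0.062 m and y of dipper_a_mid in the frame of basin between -0.077 and 0.077 m and z of dipper_a_mid in the frame of basin between 0 and 0.065 m and x of dipper_b_mid in the frame of basin between -0.062 and 0.062 m and y of dipper_b_mid in the frame of basin between -0.077 and 0.077 m and z of dipper_b_mid in the frame of basin between 0 and 0.065 m and x of dipper_c_mid in the frame of basin between -0.062 and 0.062 m and y of dipper_c_mid in the frame of basin between -0.077 and 0.077 m and z of dipper_c_mid in the frame of basin between 0 and 0.065 m), for 0.3 s.
3. the lid is back on its seat with both catches out, the dippers inside (all of step 2 and z of lid in the frame of lid_seat between -0.004 and 0.004 m and horizontal distance between lid and lid_seat below 0.006 m and angle between the z axis of lid and the z axis of lid_seat, either way round below 0.05 rad and value of joint each of catch_left, catch_right below 0.0025 m), for 0.3 s.
4. start button fully down with the lid latched (value of joint start_button above 0.005 m and z of lid in the frame of lid_seat between -0.004 and 0.004 m and horizontal distance between lid and lid_seat below 0.006 m and angle between the z axis of lid and the z axis of lid_seat, either way round below 0.05 rad and value of joint each of catch_left, catch_right below 0.0025 m), for 0.05 s.
5. start button up again (value of joint start_button below 0.001 m), for 0.1 s.
At the end, for the whole second after the job is handed in: All dippers present lie in the basin (centre under 65 mm above its floor); lid within 6 mm sideways, 4 mm in height, 0.05 rad level, both buttons under 2.5 mm in; start button up; each crock at rest in its stand, middle within 15 mm of its seat, mouth up, slope within 0.12 rad (all of step 3 and value of joint start_button below 0.001 m and distance between crock_a_mid and seat_a below 0.015 m and angle between crock_a_mid's own z axis and vertical between 0.84 and 1.08 rad and linear speed of each of crock_a, crock_b, crock_c below 0.02 m/s and distance between crock_b_mid and seat_b below 0.015 m and angle between crock_b_mid's own z axis and vertical between 0.84 and 1.08 rad and distance between crock_c_mid and seat_c below 0.015 m and angle between crock_c_mid's own z axis and vertical between 0.84 and 1.08 rad); the robot touches nothing.
It fails at once if a bystander is moved more than 4 cm (distance of any of jam_jar, salt_shaker, onion, tea_box, tin_beans, lemon, olive_jar, mug_blue from where it was at the start of the episode above 0.04 m).
Of dipper_a, dipper_b, dipper_c only 2 to 3 are there at a start; the rules pass over those that are not, and their reading is None.
At some moment in a run one of lid may be knocked a few centimetres aside while the robot is not near it.
It also fails if it takes over 208 s, if anything falls off the work surface, if the arm or the gripper's body presses on something with over 40 N, if the wrist force passes 120 N, or if a joint passes its speed limit or range.

## Working session

There is one attempt and no reset: what is moved stays moved. The work goes in short steps, Python scripts to look and compute and a tool call to move; the robot and the scene stay as the last step left them, time stands still between calls to the robot, and variables do not carry over. Pictures are saved under pics/ and viewed, at most 15 in all, crops included, and the job is handed in when it is done.

Besides the shell and the picture viewer there is one more tool, called as name(argument=value, ...) on one line, values as JSON. move_arm: Moves the arm, as the interface text tells. Its arguments: {"type":"object","properties":{"commands":{"type":"array","items":{"type":"array","items":{"type":"array","items":{"type":"number"}}}},"squeeze":{"type":"number"}},"required":["commands"]}

```bash
ls; mkdir -p pics; python3 - <<'E'
from station import bot, imaging
import cv2,numpy as np
print(bot.get_obs())
for n in("scene","top"):
    im=imaging.read_camera(n); cv2.imwrite(f"pics/{n}0.png",im[:,:,::-1])
    c=imaging.calibration(n);print(n,c)
print(imaging.calibration("wrist"))
E
```

```text
pics
{'t': 0.0, 'q': array([ 1.03790397,  0.47780544,  0.0223481 ,  1.55644689, -0.01153297,
        1.10930782, -0.08309107]), 'joint_vel': array([ 1.93185680e-03, -2.39999981e-03, -1.72549630e-03, -3.91431844e-06,
        1.01818501e-03, -2.92424533e-04, -2.81465628e-04]), 'joint_torque': array([ 1.41123228e-04, -5.96450651e+01,  1.60858568e+00, -2.81200683e+01,
        1.26435194e-02,  9.34071344e-03, -5.00873932e-05]), 'eef_pos': array([ 0.2779344 , -0.61447217,  0.23032422]), 'tool_rot': array([-8.85735041e-04,  9.77527297e-01,  2.10806872e-01, -2.48025262e-04]), 'contact_force': array([-0.05909455, -0.73694554,  1.13159104]), 'torque': array([-0.00803035,  0.01046343,  0.01067398]), 'grasp_force': 0.0, 'gripper_width': 0.997231695534624}
scene {'intrinsics': array([[414.84731405,   0.        , 255.16333974],
       [  0.        , 414.84731405, 191.26936745],
       [  0.        ,   0.        ,   1.        ]]), 'extrinsics': array([[-0.74179531, -0.38089906,  0.55195618, -0.21171039],
       [-0.67061934,  0.41755121, -0.61312371,  0.80203599],
       [ 0.00306827, -0.82496479, 
[... 344 characters left out ...]
  [-0.99995602, -0.00459285,  0.00817746,  0.00172499],
       [-0.00755689, -0.12186698, -0.99251767,  1.31774224],
       [ 0.        ,  0.        ,  0.        ,  1.        ]])}
{'intrinsics': array([[292.03974282,   0.        , 256.76182952],
       [  0.        , 292.03974282, 191.98299433],
       [  0.        ,   0.        ,   1.        ]]), 'mount': array([[-1.00759064e-03, -9.59986258e-01, -2.80045297e-01,
         7.18957766e-02],
       [ 9.99999373e-01, -8.30158290e-04, -7.52197788e-04,
        -2.91258711e-04],
       [ 4.89617615e-04, -2.80045879e-01,  9.59986493e-01,
        -1.43278410e-01],
       [ 0.00000000e+00,  0.00000000e+00,  0.00000000e+00,
         1.00000000e+00]])}
```

View pics/top0.png

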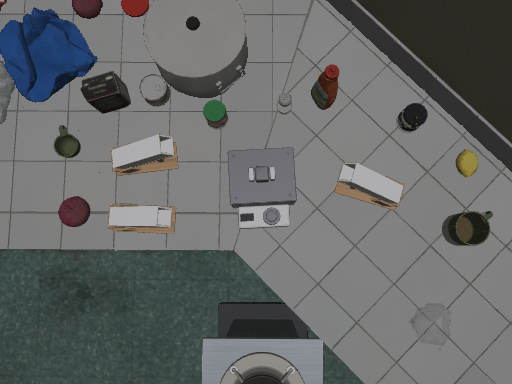

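View pics/scene0.png

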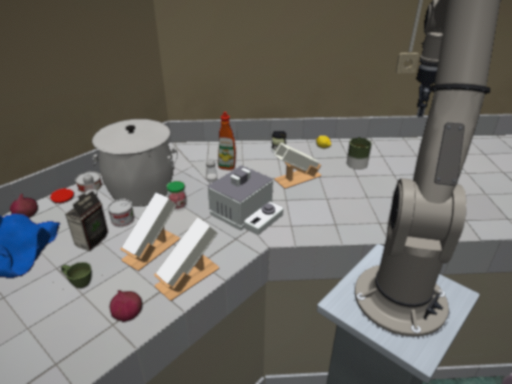

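The top view has the steriliser and lid at about (262,176) and the start button at (271,215). Stands with crocks are at (145,155), (141,218) and (370,187), and every mouth looks towards the steriliser.

```bash
cat > h.py <<'E'
from station import bot, imaging
import cv2, numpy as np
from scipy.spatial.transform import Rotation as R
def pose():
    o=bot.get_obs(); q=o["tool_rot"]; return np.array(o["eef_pos"]), R.from_quat([q[1],q[2],q[3],q[0]])
def cam(n):
    c=imaging.calibration(n); K=c["intrinsics"]
    if n=="wrist":
        p,r=pose(); T=np.eye(4); T[:3,:3]=r.as_matrix(); T[:3,3]=p; E=T@c["mount"]
    else: E=c["extrinsics"]
    return K,E
def ray(KE,uv,z):
    K,E=KE; uv=np.atleast_2d(np.asarray(uv,float))
    d=np.c_[uv,np.ones(len(uv))]@np.linalg.inv(K).T@E[:3,:3].T; o=E[:3,3]
    return o+d*((z-o[2])/d[:,2])[:,None]
def proj(KE,P):
    K,E=KE; P=np.atleast_2d(P); c=(P-E[:3,3])@E[:3,:3]; u=c@K.T; return u[:,:2]/u[:,2:]
def shot(n,name):
    ke=cam(n); im=imaging.read_camera(n)[:,:,::-1].copy(); cv2.imwrite(f"pics/{name}.png",im); return ke,im
def go(P,yaw=None,Z=None,X=None):
    """report tool-frame shift, and turn, to TCP target P with tool z=Z, tool x=X (world)"""
    p,r=pose(); print("pos",p.round(4),"tool axes x,z",r.as_matrix()[:,0].round(3),r.as_matrix()[:,2].round(3))
    print("world shift",(P-p).round(4),"tool shift",r.inv().apply(P-p).round(4))
    if Z is not None:
        Z=np.array(Z)/np.linalg.norm(Z); Y=np.cross(Z,X); Y/=np.linalg.norm(Y)
        t=R.from_matrix(np.c_[np.cross(Y,Z),Y,Z]); print("turn deg",np.degrees((r.inv()*t).as_rotvec()).round(2)," shift after turn",t.inv().apply(P-p).round(4))
E
cat > m.py <<'E'
from h import *
ke=cam("top"); im=cv2.imread("pics/top0.png"); hsv=cv2.cvtColor(im,cv2.COLOR_BGR2HSV)
def comps(m,amin,lab,z):
    n,l,s,c=cv2.connectedComponentsWithStats(m)
    for i in range(1,n):
        if s[i,4]>amin:
            cn=max(cv2.findContours((l==i).astype(np.uint8),0,2)[0],key=cv2.contourArea)
            b=cv2.boxPoints(cv2.minAreaRect(cn)); w=ray(ke,b,z)[:,:2]
            e=[w[1]-w[0],w[2]-w[1]]; e.sort(key=np.linalg.norm)
            print(lab,"px",c[i].round(1),"ctr",w.mean(0).round(4),"size",[np.linalg.norm(v).round(4) for v in e],"long dir",np.degrees(np.arctan2(e[1][1],e[1][0])).round(1)%180)
H,S,V=cv2.split(hsv)
comps(((H>5)&(H<25)&(S>90)&(V>80)).astype(np.uint8),40,"orange",0.01)
roi=np.zeros_like(H); roi[135:212,215:310]=1
comps(((V<165)&(S<60)&(V>40)).astype(np.uint8)*roi,300,"lid",0.116)
print(im[190,240],im[160,280],im[120,280],im[215,290],im[150,145],im[215,140])
top=cv2.resize(im[120:240,95:415],None,fx=2.5,fy=2.5,interpolation=cv2.INTER_CUBIC); cv2.imwrite("pics/crop1.png",top)
E
python3 m.py
```

```text
orange px [334.4  85. ] ctr [ 0.846  -0.1974] size [np.float64(0.0168), np.float64(0.0261)] long dir 179.2
orange px [154.  165.2] ctr [0.6077 0.3163] size [np.float64(0.0669), np.float64(0.1829)] long dir 114.3
orange px [465.8 155.4] ctr [ 0.6435 -0.5541] size [np.float64(0.0146), np.float64(0.0427)] long dir 99.8
orange px [467.8 169.9] ctr [ 0.6047 -0.5619] size [np.float64(0.0328), np.float64(0.0404)] long dir 108.7
orange px [359.8 195. ] ctr [ 0.5301 -0.2824] size [np.float64(0.0296), np.float64(0.1748)] long dir 73.3
orange px [123.7 204.7] ctr [0.503  0.3799] size [np.float64(0.0027), np.float64(0.0737)] long dir 90.3
orange px [149.5 226.8] ctr [0.4654 0.3295] size [np.float64(0.0706), np.float64(0.1807)] long dir 87.4
lid px [261.9 171.6] ctr [0.5755 0.0031] size [np.float64(0.1938), np.float64(0.239)] long dir 90.2
[118 113 114] [116 111 112] [127 127 128] [131 131 131] [174 174 173] [175 173 173]
```

View pics/crop1.png

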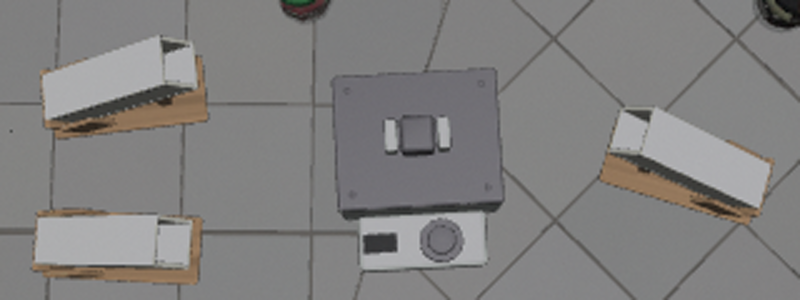

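Crop offset is (95,120) at scale 2.5. It shows the lid's corners, buttons at (391,135) and (445,133), the start button at (441,240), and clear edges on the crocks and stand feet. I'll turn these into poses, using the known crock length and slope to get the heights.

```bash
cat > m2.py <<'E'
from h import *
from scipy.optimize import brentq
ke=cam("top"); f=lambda a:np.array(a,float)/2.5+[95,120]-0.3
L=ray(ke,f([(333,81),(495,69),(502,205),(341,211)]),.116)[:,:2]
print("lid ctr",L.mean(0).round(4),"sides",np.linalg.norm(L-np.roll(L,-1,0),axis=1).round(4))
for e in (L[0]-L[1],L[3]-L[2],L[0]-L[3],L[1]-L[2]): print(np.degrees(np.arctan2(e[1],e[0])).round(1))
B=ray(ke,f([(391,135),(445,133)]),.145)[:,:2]; print("buttons",B.round(4),B.mean(0).round(4))
print("start",ray(ke,f([(441,238)]),.052).round(4))
for n,lo,mo in (("a",[(42,72),(50,124)],[(160,37),(167,88)]),("b",[(37,216),(34,268)],[(157,214),(157,266)]),("c",[(773,160),(760,210)],[(655,110),(637,153)])):
    lo,mo=f(lo),f(mo); g=lambda h:np.linalg.norm((ray(ke,mo,h+.1032).mean(0)-ray(ke,lo,h).mean(0))[:2])-.1474
    hs=np.arange(0,.15,.01)
    try:h=brentq(g,-.05,.25)
    except Exception as ex: print(n,[g(x).round(4) for x in hs]); continue
    for hh in (h,.085):
        a=ray(ke,lo,hh);b=ray(ke,mo,hh+.1032); d=(b.mean(0)-a.mean(0)); d/=np.linalg.norm(d); 
        w=[np.linalg.norm(a[0]-a[1]).round(4),np.linalg.norm(b[0]-b[1]).round(4)]
        yaw=np.arctan2(d[1],d[0]); dn=np.array([np.cos(yaw)*.5736,np.sin(yaw)*.5736,-.8192])
        print(n,"h",round(hh,4),g(hh).round(4),"width",w,"yaw",np.degrees(yaw).round(1),"mid",((a.mean(0)+b.mean(0))/2+.025*dn).round(4))
for n,p in (("a",[(55,138),(208,117),(203,55)]),("b",[(33,270),(198,283),(200,217),(37,210)]),("c",[(600,180),(752,222),(773,165)])):
    w=ray(ke,f(p),.01)[:,:2]; e=w[1]-w[0]; print(n,"foot edge",np.linalg.norm(e).round(4),np.degrees(np.arctan2(e[1],e[0])).round(1),"side",np.linalg.norm(w[2]-w[1]).round(4),"ctr",((w[0]+w[2])/2).round(4))
E
python3 m2.py
```

```text
lid ctr [0.5666 0.0035] sides [0.1646 0.1386 0.161  0.1325]
94.5
92.4
4.2
2.7
buttons [[ 0.568   0.0297]
 [ 0.5703 -0.0233]] [0.5692 0.0032]
start [[ 0.4736 -0.0214  0.052 ]]
a h 0.0549 0.0 width [np.float64(0.0572), np.float64(0.0516)] yaw -83.6 mid [0.6304 0.312  0.086 ]
a h 0.085 -0.003 width [np.float64(0.0559), np.float64(0.0503)] yaw -83.9 mid [0.6242 0.304  0.1161]
b h 0.0819 0.0 width [np.float64(0.0535), np.float64(0.049)] yaw -91.7 mid [0.4627 0.3075 0.113 ]
b h 0.085 -0.0003 width [np.float64(0.0533), np.float64(0.0488)] yaw -91.7 mid [0.4625 0.3066 0.1161]
c h 0.0811 0.0 width [np.float64(0.0539), np.float64(0.045)] yaw 74.9 mid [ 0.5508 -0.2705  0.1122]
c h 0.085 -0.0004 width [np.float64(0.0538), np.float64(0.0449)] yaw 74.9 mid [ 0.5503 -0.2695  0.1161]
a foot edge 0.1693 -81.8 side 0.0699 ctr [0.6313 0.3217]
b foot edge 0.1799 -94.2 side 0.0716 ctr [0.469  0.3299]
c foot edge 0.17 -105.4 side 0.0671 ctr [ 0.5495 -0.2894]
```

move_arm(commands=[[[0, 0, -0.017, 0, 0, 7, 0.085], [0, 0, -0.017, 0, 0, 7, 0.085], [0, 0, -0.017, 0, 0, 7.1, 0.085], [0.027, -0.05, 0, 0, 0, 0, 0.085], [0.027, -0.05, 0, 0, 0, 0, 0.085], [0.027, -0.05, 0, 0, 0, 0, 0.085], [0.027, -0.05, 0, 0, 0, 0, 0.085], [0.027, -0.05, 0, 0, 0, 0, 0.085], [0.027, -0.05, 0, 0, 0, 0, 0.085], [0.027, -0.05, 0, 0, 0, 0, 0.085], [0.027, -0.05, 0, 0, 0, 0, 0.085], [0.027, -0.05, 0, 0, 0, 0, 0.085], [0.027, -0.05, 0, 0, 0, 0, 0.085], [0.027, -0.05, 0, 0, 0, 0, 0.085], [0.027, -0.05, 0, 0, 0, 0, 0.085], [0, 0, 0, 0, 0, 0, 0.085], [0, 0, 0, 0, 0, 0, 0.085]]])

```text
t: 2.22
eef_pos: [0.5674, 0.0018, 0.2818]
tool_rot: [0.0, 1.0, 0.028, -0.001]
contact_force: [-0.1, -0.7, -0.1]
gripper_width: 0.994
grasp_force: 0.0
```

```bash
python3 - <<'E'
from h import *
go(np.array([.569,.003,.28])); print(bot.get_obs()["q"].round(3))
ke,im=shot("wrist","w1")
print(proj(ke,[[.569,.003,.116],[.569,.003,.14]]).round(1))
E
```

```text
pos [0.5674 0.0018 0.2818] tool axes x,z [ 0.998  0.057 -0.001] [-0.001 -0.001 -1.   ]
world shift [ 0.0016  0.0012 -0.0018] tool shift [ 0.0017 -0.0012  0.0018]
[ 0.112  0.272 -0.275  1.742  0.081  1.14  -1.702]
[[256.3 173.9]
 [256.3 179.2]]
```

View pics/w1.png

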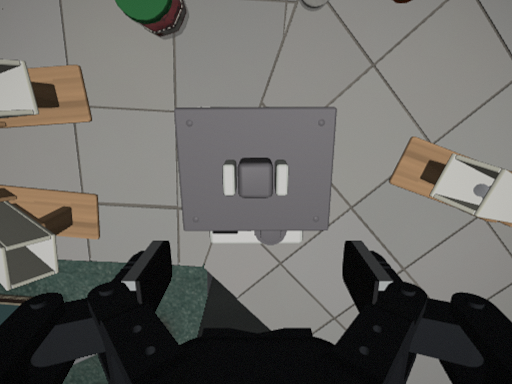

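```bash
python3 - <<'E'
from h import *
ke=cam("wrist")
L=ray(ke,[(176,108),(336,108),(329,231),(183,231)],.116)[:,:2]
print(L.mean(0).round(4),np.linalg.norm(L-np.roll(L,-1,0),axis=1).round(4))
for e in (L[0]-L[1],L[3]-L[2]): print(np.degrees(np.arctan2(e[1],e[0])).round(1)-90)
B=ray(ke,[(229,179),(282,179)],.149)[:,:2]; print(B.round(4),B.mean(0).round(4))
K=ray(ke,[(271,243)],.03); print(K)
go(np.array([B.mean(0)[0],B.mean(0)[1],.134-.019+.0]))
E
```

```text
[0.5697 0.0024] [0.1628 0.1357 0.1676 0.1357]
3.0999999999999943
3.0999999999999943
[[ 0.5699  0.0287]
 [ 0.5727 -0.0228]] [0.5713 0.0029]
[[ 0.44568641 -0.02629597  0.03      ]]
pos [0.5673 0.0009 0.2819] tool axes x,z [ 0.998  0.055 -0.001] [-0.001 -0.001 -1.   ]
world shift [ 0.004   0.0021 -0.1669] tool shift [ 0.0043 -0.002   0.1669]
```

move_arm(commands=[[[0.003, -0.002, 0.04, 0, 0, 0, 0.085], [0, 0, 0.04, 0, 0, 0, 0.085], [0, 0, 0.04, 0, 0, 0, 0.085], [0, 0, 0.03, 0, 0, 0, 0.085], [0, 0, 0.014, 0, 0, 0, 0.085], [0, 0, 0, 0, 0, 0, 0.085], [0, 0, 0, 0, 0, 0, 0.04], [0, 0, 0, 0, 0, 0, 0.04], [0, 0, 0, 0, 0, 0, 0.04], [0, 0, 0, 0, 0, 0, 0.04], [0, 0, 0, 0, 0, 0, 0.04], [0, 0, 0, 0, 0, 0, 0.04], [0, 0, 0, 0, 0, 0, 0.04], [0, 0, 0, 0, 0, 0, 0.04]]], squeeze=60)

```text
t: 4.03
eef_pos: [0.5724, 0.0039, 0.1216]
tool_rot: [0.001, 1.0, 0.028, 0.002]
contact_force: [-4.1, -2.3, 16.2]
gripper_width: 0.504
grasp_force: 60.9
```

move_arm(commands=[[[0, 0, -0.01, 0, 0, 0, 0.04], [0, 0, -0.02, 0, 0, 0, 0.04], [0, 0, -0.05, 0, 0, 0, 0.04], [0, 0, -0.05, 0, 0, 0, 0.04], [-0.0324, 0.0415, 0, 0, 0, 0, 0.04], [-0.0324, 0.0415, 0, 0, 0, 0, 0.04], [-0.0324, 0.0415, 0, 0, 0, 0, 0.04], [-0.0324, 0.0415, 0, 0, 0, 0, 0.04], [-0.0324, 0.0415, 0, 0, 0, 0, 0.04], [-0.0324, 0.0415, 0, 0, 0, 0, 0.04], [-0.0324, 0.0415, 0, 0, 0, 0, 0.04], [0, 0, 0, 0, 0, 0, 0.04], [0, 0, 0, 0, 0, 0, 0.04]]])

```text
t: 5.65
eef_pos: [0.3609, -0.2978, 0.2485]
tool_rot: [-0.0, 1.0, 0.028, 0.0]
contact_force: [0.5, 0.2, -2.6]
gripper_width: 0.502
grasp_force: 63.4
```

```bash
python3 - <<'E'
from h import *
go(np.array([.36,-.3,.029])); print(bot.get_obs()["q"].round(2),bot.get_obs()["gripper_width"])
ke,im=shot("wrist","w2")
E
```

```text
pos [ 0.3609 -0.2978  0.2485] tool axes x,z [0.998 0.057 0.001] [ 0.001  0.    -1.   ]
world shift [-0.0009 -0.0022 -0.2195] tool shift [-0.0012  0.0023  0.2195]
[ 0.61  0.12 -0.05  2.01  0.01  1.01 -0.96] 0.5015017408354198
```

View pics/w2.png

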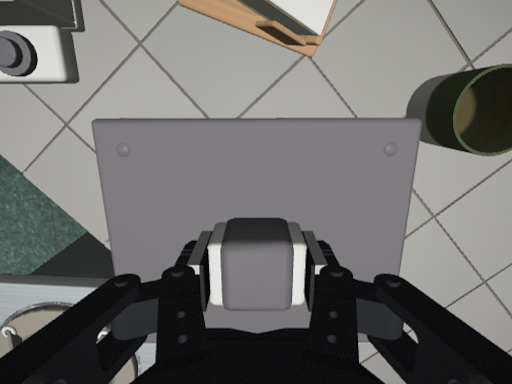

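move_arm(commands=[[[0, 0, 0.05, 0, 0, 0, 0.04], [0, 0, 0.05, 0, 0, 0, 0.04], [0, 0, 0.05, 0, 0, 0, 0.04], [0, 0, 0.04, 0, 0, 0, 0.04], [0, 0, 0.015, 0, 0, 0, 0.04], [0, 0, 0.01, 0, 0, 0, 0.04], [0, 0, 0, 0, 0, 0, 0.04], [0, 0, 0, 0, 0, 0, 0.085], [0, 0, 0, 0, 0, 0, 0.085], [0, 0, 0, 0, 0, 0, 0.085], [0, 0, 0, 0, 0, 0, 0.085], [0, 0, -0.02, 0, 0, 0, 0.085], [0, 0, -0.05, 0, 0, 0, 0.085], [0, 0, -0.06, 0, 0, 0, 0.085], [0, 0, -0.06, 0, 0, 0, 0.085], [0, 0, -0.06, 0, 0, 0, 0.085]]])

```text
t: 7.7
eef_pos: [0.3602, -0.2981, 0.2855]
tool_rot: [0.0, 1.0, 0.028, 0.0]
contact_force: [1.0, -0.1, -0.5]
gripper_width: 0.993
grasp_force: 0.0
```

move_arm(commands=[[[0.0577, 0.012, 0, 0, 0, 0, 0.085], [0.0577, 0.012, 0, 0, 0, 0, 0.085], [0.0577, 0.012, 0, 0, 0, 0, 0.085], [0, 0, 0, 0, 0, -10.2, 0.085], [0, 0, 0, 0, 0, -10.2, 0.085], [0, 0, 0, 0, 0, -10.2, 0.085], [0, 0, 0, 0, 0, -10.2, 0.085], [0, 0, 0, 0, 0, -10.2, 0.085], [0, 0, 0, 0, 0, -10.2, 0.085], [0, 0, 0, 0, 0, -10.2, 0.085], [0, 0, 0, 0, 8.75, 0, 0.085], [0, 0, 0, 0, 8.75, 0, 0.085], [0, 0, 0, 0, 8.75, 0, 0.085], [0, 0, 0, 0, 8.75, 0, 0.085], [0, 0, 0, 0, 0, 0, 0.085], [0, 0, 0, 0, 0, 0, 0.085]]])

```text
t: 9.7
eef_pos: [0.536, -0.3235, 0.2837]
tool_rot: [-0.182, 0.758, 0.579, 0.238]
contact_force: [-0.4, 0.1, -0.2]
gripper_width: 0.993
grasp_force: 0.0
```

```bash
cat >> h.py <<'E'
def crock(mid,yaw,s=1):
    "axes of a seated crock, tool x = s*crock z"
    y=np.radians(yaw); c,k=np.cos(np.radians(35)),np.sin(np.radians(35))
    m=np.array([c*np.cos(y),c*np.sin(y),k]); dn=np.array([k*np.cos(y),k*np.sin(y),-c]); return np.array(mid),m,dn,s*m
E
python3 - <<'E'
from h import *
mid,m,dn,X=crock([.5505,-.270,.114],74.8)
print(bot.get_obs()["q"].round(2)); go(mid-.10*dn,Z=dn,X=X)
ke,im=shot("wrist","w3")
lat=np.cross(dn,m)
print([proj(ke,mid+a*m-.025*dn+b*lat)[0].round(0) for a in(-.09,.09) for b in(-.025,.025)])
E
```

```text
[ 0.98  0.56 -0.4   1.47 -0.37  1.39  0.46]
pos [ 0.536  -0.3235  0.2837] tool axes x,z [0.216 0.791 0.572] [ 0.151  0.552 -0.82 ]
world shift [-0.0006 -0.0019 -0.0878] tool shift [-0.0518 -0.0001  0.0709]
turn deg [ 0.06  0.1  -0.05]  shift after turn [-0.0519 -0.0001  0.0708]
[array([235., 300.]), array([278., 300.]), array([231., 143.]), array([282., 143.])]
```

View pics/w3.png

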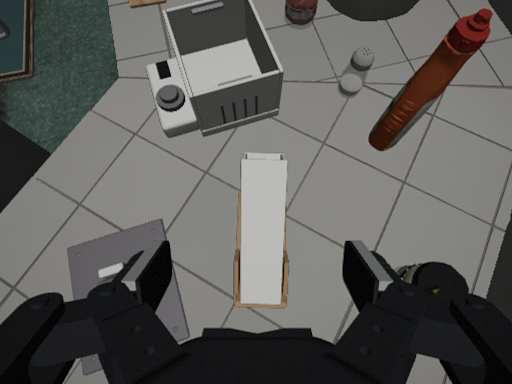

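The wrist view shows crock C's top face from (241–282, 304) to (241–287, 158), which is a bit lower than I assumed. The lid lies flat at left and the basin is open. I'll fit the crock's top-face corners.

```bash
cat >> h.py <<'E'
from scipy.optimize import least_squares
def facefit(ke,im,g,yaw,s,roi):
    x0,y0,x1,y1=roi; gr=cv2.cvtColor(im,cv2.COLOR_BGR2GRAY); m=np.zeros_like(gr); m[y0:y1,x0:x1]=(gr[y0:y1,x0:x1]>g)
    m=cv2.morphologyEx(m,cv2.MORPH_OPEN,np.ones((5,5),np.uint8))
    cn=max(cv2.findContours(m,0,2)[0],key=cv2.contourArea)
    for e in np.linspace(.01,.1,40):
        q=cv2.approxPolyDP(cn,e*cv2.arcLength(cn,True),True)[:,0]
        if len(q)<=4: break
    return q,cn
def fit(ke,px,mid0,yaw0,s=1):
    "px: top-face corners: low-left, low-right, mouth-right, mouth-left in image"
    sg=[(-1,-1),(-1,1),(1,1),(1,-1)]
    def P(v):
        mid,m,dn,X=crock(v[:3],v[3]); lat=np.cross(dn,X*s)  # tool y
        return np.array([mid+a*.09*m-.025*dn+b*.025*lat for a,b in sg])
    r=least_squares(lambda v:(proj(ke,P(v))-px).ravel(),[*mid0,yaw0],x_scale=[.01,.01,.01,1])
    print("mid",r.x.round(4),"resid",r.fun.round(1)); return r.x
E
python3 - <<'E'
from h import *
ke=cam("wrist"); im=cv2.imread("pics/w3.png")
print(im[230,260],im[300,260],im[165,260],im[155,260],im[230,230])
q,cn=facefit(ke,im,215,0,1,(200,100,320,330)); print(q.tolist())
fit(ke,np.array([(240.5,304.5),(282.5,304.5),(287.5,158.5),(241,158.5)]),[.5505,-.27,.114],74.8)
E
```

```text
[183 186 186] [181 183 183] [182 184 185] [184 186 187] [131 134 135]Traceback (most recent call last):
  File "<stdin>", line 4, in <module>
  File "h.py", line 35, in facefit
    cn=max(cv2.findContours(m,0,2)[0],key=cv2.contourArea)
ValueError: max() iterable argument is empty
```

```bash
python3 - <<'E'
from h import *
ke=cam("wrist"); im=cv2.imread("pics/w3.png")
q,cn=facefit(ke,im,165,0,1,(200,100,320,330)); print(q.tolist(), im[148:164,262,0], im[154:170,246,0])
v=fit(ke,np.array([(240.5,304.5),(282.5,304.5),(287.5,158.5),(241,158.5)]),[.5505,-.27,.114],74.8)
mid,m,dn,X=crock(v[:3],v[3]); go(mid-.08*dn,Z=dn,X=X)
E
```

```text
[[248, 153], [241, 302], [279, 303], [286, 161]] [132 133 133 132 130 162 186 184 184 184 170 168 182 183 183 183] [109  88  70  59  74 150 187 183 183 182 184 184 182 184 183 185]
mid [ 0.5568 -0.2771  0.0914 74.067 ] resid [ 0.7 -0.3 -0.5  0.2  0.5  0.3 -0.6 -0.2]
pos [ 0.5365 -0.3228  0.2843] tool axes x,z [0.214 0.792 0.572] [ 0.151  0.552 -0.82 ]
world shift [ 0.0077  0.0016 -0.1274] tool shift [-0.07    0.0069  0.1065]
turn deg [-0.35  0.1   0.64]  shift after turn [-0.0701  0.007   0.1064]
```

move_arm(commands=[[[-0.035, 0.004, 0.02, 0, 0, 0.6, 0.085], [-0.035, 0.003, 0.03, 0, 0, 0, 0.085], [0, 0, 0.05, 0, 0, 0, 0.085], [0, 0, 0.05, 0, 0, 0, 0.085], [0, 0, 0.035, 0, 0, 0, 0.085], [0, 0, 0.023, 0, 0, 0, 0.085], [0, 0, 0, 0, 0, 0, 0.085], [0, 0, 0, 0, 0, 0, 0.04], [0, 0, 0, 0, 0, 0, 0.04], [0, 0, 0, 0, 0, 0, 0.04], [0, 0, 0, 0, 0, 0, 0.04], [0, 0, 0, 0, 0, 0, 0.04], [0, 0, 0, 0, 0, 0, 0.04]]], squeeze=50)

```text
t: 11.38
eef_pos: [0.5587, -0.2678, 0.0742]
tool_rot: [-0.183, 0.762, 0.574, 0.239]
contact_force: [-1.8, -0.1, 6.5]
gripper_width: 0.576
grasp_force: 52.4
```

```bash
python3 - <<'E'
from h import *
mid,m,dn,X=crock([.5568,-.2771,.0914],74.07); go(mid+.022*dn,Z=dn,X=X)
print(bot.get_obs()["gripper_width"]*85.4)
E
```

```text
pos [ 0.5587 -0.2678  0.0742] tool axes x,z [0.227 0.787 0.573] [ 0.154  0.552 -0.82 ]
world shift [ 0.0016  0.0028 -0.0008] tool shift [0.0021 0.0008 0.0024]
turn deg [-0.21  0.04 -0.13]  shift after turn [0.0021 0.0008 0.0024]
49.174047910769175
```

move_arm(commands=[[[0.0101, 0, -0.0145, 0, 0, 0, 0.04], [0.0101, 0, -0.0145, 0, 0, 0, 0.04], [0.0202, 0, -0.029, 0, 0, 0, 0.04], [0.0202, 0, -0.029, 0, 0, 0, 0.04], [0.0315, -0.0158, 0.0221, 0, 0, 0, 0.04], [0.0315, -0.0158, 0.0221, 0, 0, 0, 0.04], [0.0315, -0.0158, 0.0221, 0, 0, 0, 0.04], [0.0315, -0.0158, 0.0221, 0, 0, 0, 0.04], [0, 0, 0, 0, -10, 0, 0.04], [0, 0, 0, 0, -10, 0, 0.04], [0, 0, 0, 0, -10, 0, 0.04], [0, 0, 0, 0, -10, 0, 0.04], [0, 0, 0, 0, 0, 0, 0.04]]])

```text
t: 13.0
eef_pos: [0.5417, -0.0953, 0.1806]
tool_rot: [0.024, 0.794, 0.606, -0.035]
contact_force: [-0.2, 0.4, -2.6]
gripper_width: 0.581
grasp_force: 52.8
```

```bash
python3 - <<'E'
from h import *
print(bot.get_obs()["q"].round(2)); p,r=pose(); print(r.as_matrix().round(3),p)
E
```

```text
[ 0.23  0.35 -0.27  1.88  0.21  0.96 -0.42]
[[ 0.262  0.965 -0.026]
 [ 0.961 -0.264 -0.082]
 [-0.086 -0.004 -0.996]] [ 0.54172772 -0.09526644  0.18057851]
```

move_arm(commands=[[[0, 0, 0, 0, -5, 0, 0.04], [0, 0, 0, 0, -5, 0, 0.04], [0, 0, 0, 0, -5, 0, 0.04], [0, 0, 0, 0, -5, 0, 0.04], [0, 0, 0, 0, -5, 0, 0.04], [0, 0, 0, 0, -5, 0, 0.04], [0, 0, 0, 0, -5, 0, 0.04], [0, 0, 0, 0, -5, 0, 0.04], [0, 0, 0, 0, -5, 0, 0.04], [0, 0, 0, 0, 0, 0, 0.04], [0, 0, 0, 0, 0, 0, 0.04], [0, 0, 0, 0, 0, 0, 0.04], [0, 0, 0, 0, 0, 0, 0.04], [0, 0, 0, 0, 0, 0, 0.04], [0, 0, 0, 0, 0, 0, 0.04]]])

```text
t: 14.88
eef_pos: [0.5401, -0.1016, 0.1791]
tool_rot: [0.253, 0.722, 0.547, -0.339]
contact_force: [-0.1, 0.1, -1.9]
gripper_width: 0.579
grasp_force: 52.9
```

```bash
python3 - <<'E'
from h import *
ke,im=shot("scene","s1"); _,t=shot("top","t1")
o=np.hstack([cv2.resize(im[130:270,180:320],(400,400)),cv2.resize(t[120:240,210:330],(400,400))]); cv2.imwrite("pics/s1c.png",o)
E
```

View pics/s1c.png

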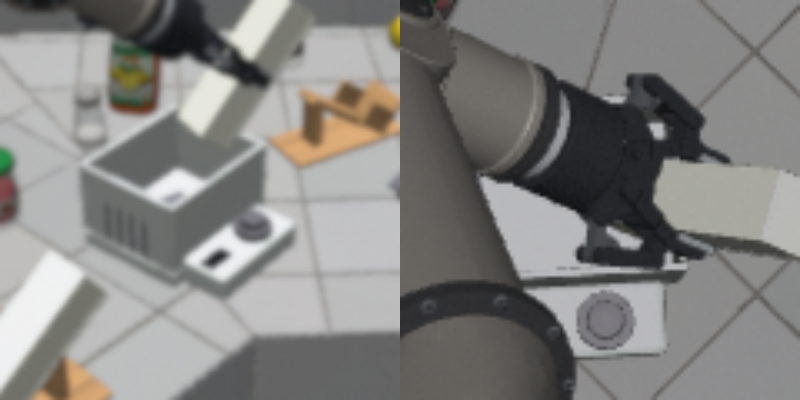

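The scene crop shows something dark on the basin floor, and the carried load fell by about 0.5 N, so dipper C is out. I'm reversing the path to put crock C back.

move_arm(commands=[[[0, 0, 0, 0, 8.5, 0, 0.04], [0, 0, 0, 0, 8.5, 0, 0.04], [0, 0, 0, 0, 8.5, 0, 0.04], [0, 0, 0, 0, 8.5, 0, 0.04], [0, 0, 0, 0, 8.5, 0, 0.04], [0, 0, 0, 0, 8.5, 0, 0.04], [0, 0, 0, 0, 8.5, 0, 0.04], [0, 0, 0, 0, 8.5, 0, 0.04], [0, 0, 0, 0, 8.5, 0, 0.04], [0, 0, 0, 0, 8.5, 0, 0.04], [-0.0315, 0.0158, -0.0221, 0, 0, 0, 0.04], [-0.0315, 0.0158, -0.0221, 0, 0, 0, 0.04], [-0.0315, 0.0158, -0.0221, 0, 0, 0, 0.04], [-0.0315, 0.0158, -0.0221, 0, 0, 0, 0.04], [0, 0, 0, 0, 0, 0, 0.04], [0, 0, 0, 0, 0, 0, 0.04]]])

```text
t: 16.98
eef_pos: [0.5584, -0.2663, 0.1784]
tool_rot: [-0.184, 0.761, 0.574, 0.238]
contact_force: [-0.6, 0.8, -2.9]
gripper_width: 0.583
grasp_force: 53.0
```

```bash
python3 - <<'E'
from h import *
p=np.array([.5587,-.2678,.0742]); g=R.from_quat([.762,.574,.239,-.183]).as_matrix(); go(p,Z=g[:,2],X=g[:,0])
E
```

```text
pos [ 0.5584 -0.2663  0.1784] tool axes x,z [0.227 0.787 0.574] [ 0.151  0.554 -0.819]
world shift [ 0.0003 -0.0015 -0.1042] tool shift [-0.0609  0.0014  0.0845]
turn deg [-0.2  -0.    0.02]  shift after turn [-0.0609  0.0012  0.0846]
```

move_arm(commands=[[[-0.0203, 0.0005, 0.028, 0, 0, 0, 0.04], [-0.0203, 0.0005, 0.028, 0, 0, 0, 0.04], [-0.01, 0, 0.0145, 0, 0, 0, 0.04], [-0.0103, 0, 0.014, 0, 0, 0, 0.04], [0, 0, 0, 0, 0, 0, 0.04], [0, 0, 0, 0, 0, 0, 0.04], [0, 0, 0, 0, 0, 0, 0.085], [0, 0, 0, 0, 0, 0, 0.085], [0, 0, 0, 0, 0, 0, 0.085], [0, 0, 0, 0, 0, 0, 0.085], [0, 0, -0.03, 0, 0, 0, 0.085], [0, 0, -0.06, 0, 0, 0, 0.085], [0, 0, -0.06, 0, 0, 0, 0.085], [0.03, 0, -0.05, 0, 0, 0, 0.085], [0.05, 0, -0.01, 0, 0, 0, 0.085], [0.05, 0, 0, 0, -8.75, 0, 0.085], [0.05, 0, 0, 0, -8.75, 0, 0.085], [0.05, 0, 0, 0, -8.75, 0, 0.085], [0.05, 0, 0, 0, -8.75, 0, 0.085]]])

```text
t: 19.35
eef_pos: [0.5961, -0.1447, 0.3683]
tool_rot: [0.001, 0.798, 0.602, -0.002]
contact_force: [1.4, 0.1, -1.0]
gripper_width: 0.997
grasp_force: 0.0
```

```bash
python3 - <<'E'
from h import *
print(bot.get_obs()["q"].round(2)); go(np.array([.57,.0,.3]))
ke,im=shot("wrist","w4"); print(proj(ke,[.57,.0026,.02]),proj(ke,[.5568,-.2771,.0914]))
E
```

```text
[ 0.41  0.31 -0.36  1.51  0.12  1.35 -0.24]
pos [ 0.5961 -0.1447  0.3683] tool axes x,z [ 0.274  0.962 -0.005] [-0.002 -0.004 -1.   ]
world shift [-0.0261  0.1447 -0.0683] tool shift [ 0.1323 -0.0647  0.0678]
[[214.65999132  63.80512556]] [[256.02458447 244.12632751]]
```

View pics/w4.png

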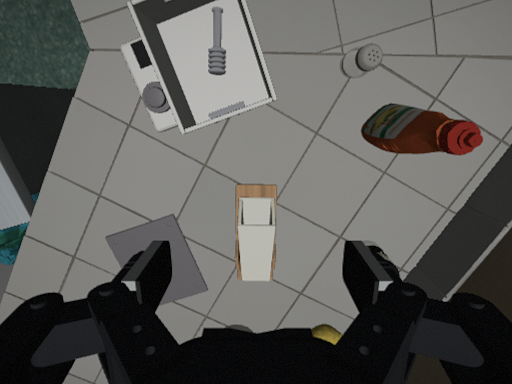

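Dipper C lies in the basin at (217,42). Crock C is seated and empty at (256,240), and the lid is where I laid it. Next is crock A.

move_arm(commands=[[[0, 0, 0, 0, 0, -7.8, 0.085], [0, 0, 0, 0, 0, -7.8, 0.085], [0, 0, 0, 0, 0, -7.8, 0.085], [0.0557, 0.0092, 0.009, 0, 0, 0, 0.085], [0.0557, 0.0092, 0.009, 0, 0, 0, 0.085], [0.0557, 0.0092, 0.009, 0, 0, 0, 0.085], [0.0557, 0.0092, 0.009, 0, 0, 0, 0.085], [0.0557, 0.0092, 0.009, 0, 0, 0, 0.085], [0.0557, 0.0092, 0.009, 0, 0, 0, 0.085], [0.0557, 0.0092, 0.009, 0, 0, 0, 0.085], [0.0557, 0.0092, 0.009, 0, 0, 0, 0.085], [0.0557, 0.0092, 0.009, 0, 0, 0, 0.085], [0.0557, 0.0092, 0.009, 0, 0, 0, 0.085], [0, 0, 0, 0, -8.75, 0, 0.085], [0, 0, 0, 0, -8.75, 0, 0.085], [0, 0, 0, 0, -8.75, 0, 0.085], [0, 0, 0, 0, -8.75, 0, 0.085], [0, 0, 0, 0, 0, 0, 0.085], [0, 0, 0, 0, 0, 0, 0.085]]])

```text
t: 21.78
eef_pos: [0.6137, 0.4179, 0.277]
tool_rot: [0.223, 0.629, 0.718, -0.199]
contact_force: [-0.2, -0.2, 0.3]
gripper_width: 0.999
grasp_force: 0.0
```

```bash
python3 - <<'E'
from h import *
mid,m,dn,X=crock([.629,.311,.0914],-82.5,-1)
print(bot.get_obs()["q"].round(2)); go(mid-.08*dn,Z=dn,X=X)
ke,im=shot("wrist","w5")
lat=np.cross(dn,X)
print([proj(ke,mid+a*m-.025*dn+b*lat)[0].round(0) for a in(-.09,.09) for b in(-.025,.025)])
E
```

```text
[-0.7   0.81 -0.35  1.02  0.64  1.82 -0.87]
pos [0.6137 0.4179 0.277 ] tool axes x,z [-0.11   0.814 -0.57 ] [ 0.07  -0.566 -0.822]
world shift [ 0.0093 -0.0614 -0.1201] tool shift [0.0174 0.0018 0.134 ]
turn deg [-0.25 -0.26  0.14]  shift after turn [0.018  0.0012 0.134 ]
[array([235.,  72.]), array([282.,  72.]), array([238., 229.]), array([278., 229.])]
```

View pics/w5.png

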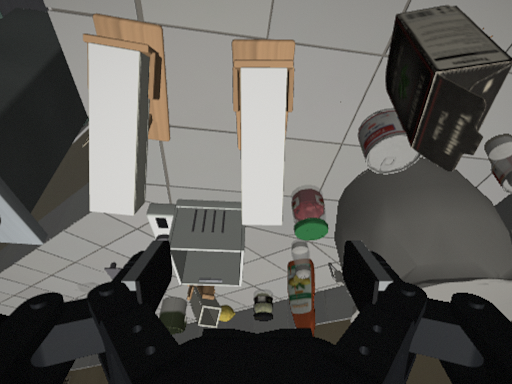

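```bash
python3 - <<'E'
from h import *
ke=cam("wrist"); im=cv2.imread("pics/w5.png"); g=im[:,:,0]
for r in (80,150,215): print("A row",r,[i+225 for i in np.where(np.abs(np.diff(g[r,225:300].astype(int)))>25)[0]])
print("A col 262",[i+50 for i in np.where(np.abs(np.diff(g[50:240,262].astype(int)))>20)[0]])
v=fit(ke,np.array([(241,68),(286,68),(283,224),(241.5,224)]),[.629,.311,.0914],-82.5,-1)
mid,m,dn,X=crock(v[:3],v[3],-1); go(mid+.02*dn,Z=dn,X=X)
fit(ke,np.array([(90.5,43),(149,51),(138,214),(90,211)]),[.466,.314,.0914],-92.5,-1)
E
```

```text
A row 80 [np.int64(231), np.int64(236), np.int64(237), np.int64(239), np.int64(240), np.int64(285), np.int64(286), np.int64(287), np.int64(288), np.int64(293)]
A row 150 [np.int64(239), np.int64(240), np.int64(241), np.int64(283)]
A row 215 [np.int64(240), np.int64(241), np.int64(281), np.int64(292), np.int64(293)]
A col 262 [np.int64(58), np.int64(60), np.int64(66), np.int64(67), np.int64(68), np.int64(224), np.int64(225), np.int64(228), np.int64(230)]
mid [  0.6348   0.3111   0.0851 -82.6458] resid [-0.8 -0.   0.7  0.1 -0.7  0.   0.7 -0.1]
pos [0.6143 0.4172 0.2779] tool axes x,z [-0.108  0.815 -0.57 ] [ 0.07  -0.565 -0.822]
world shift [ 0.022  -0.1175 -0.2092] tool shift [0.0211 0.0075 0.2399]
turn deg [-0.16 -0.27  0.17]  shift after turn [0.0222 0.0068 0.2398]
mid [ 4.71100e-01  3.15800e-01  8.82000e-02 -9.38144e+01] resid [ 3.1 -1.5 -3.2  0.3 -1.4  1.7  1.5 -0.2]
```

move_arm(commands=[[[0.0105, 0.0035, 0.05, 0, 0, 0, 0.085], [0.0105, 0.0035, 0.05, 0, 0, 0, 0.085], [0, 0, 0.03, 0, 0, 0, 0.085], [0, 0, 0, 0, 0, 0, 0.085]]])

```text
t: 22.32
eef_pos: [0.6281, 0.3585, 0.1578]
tool_rot: [0.223, 0.63, 0.716, -0.201]
contact_force: [-0.5, 1.2, 0.8]
gripper_width: 0.996
grasp_force: 0.0
```

```bash
python3 - <<'E'
from h import *
mid,m,dn,X=crock([.6348,.3111,.0875],-82.6,-1)
print(bot.get_obs()["q"].round(3)); go(mid+.02*dn,Z=dn,X=X)
E
```

```text
[-0.623  0.851 -0.341  1.229  0.666  1.596 -0.941]
pos [0.6281 0.3585 0.1578] tool axes x,z [-0.107  0.812 -0.573] [ 0.067 -0.569 -0.819]
world shift [ 0.0082 -0.0588 -0.0867] tool shift [0.001  0.0012 0.105 ]
turn deg [-0.38 -0.03  0.1 ]  shift after turn [0.0011 0.0005 0.1051]
```

move_arm(commands=[[[0.001, 0.001, 0.04, 0, 0, 0, 0.085], [0, 0, 0.04, 0, 0, 0, 0.085], [0, 0, 0.025, 0, 0, 0, 0.085], [0, 0, 0, 0, 0, 0, 0.085], [0, 0, 0, 0, 0, 0, 0.04], [0, 0, 0, 0, 0, 0, 0.04], [0, 0, 0, 0, 0, 0, 0.04], [0, 0, 0, 0, 0, 0, 0.04], [0, 0, 0, 0, 0, 0, 0.04], [0, 0, 0, 0, 0, 0, 0.04]]])

```text
t: 23.58
eef_pos: [0.6352, 0.3063, 0.0733]
tool_rot: [0.224, 0.628, 0.718, -0.198]
contact_force: [-2.0, 2.7, 7.6]
gripper_width: 0.581
grasp_force: 53.3
```

```bash
cat >> h.py <<'E'
def pour(mid,yaw,s,B,e=-50,back=.03,zm=.115):
    "TCP for mouth centre at B - back*h, z zm, crock elevation e, keeping the present crock-in-hand offset"
    p,r=pose(); M=r.as_matrix(); off=r.inv().apply(np.array(mid)-p); y=np.radians(yaw); h=np.array([np.cos(y),np.sin(y),0]); e=np.radians(e)
    m=h*np.cos(e)+[0,0,np.sin(e)]; dn=h*np.sin(e)-np.array([0,0,np.cos(e)])
    mo=np.array([*B,zm])-back*h; c=mo-.09*m; X=s*m; Y=np.cross(dn,X); return c-np.c_[X,Y,dn]@off
E
python3 - <<'E'
from h import *
mid=[.6348,.3111,.0875]
p,r=pose(); print("G",p.round(4),r.as_quat().round(4),bot.get_obs()["q"].round(2))
P=pour(mid,-82.6,-1,[.575,.0026]); print(P.round(4)); go(np.array([P[0],P[1],P[2]])); print("lift",r.inv().apply([0,0,.11]).round(4)); go(np.array([P[0],P[1],p[2]]))
E
```

```text
G [0.6352 0.3063 0.0733] [ 0.6282  0.7185 -0.1979  0.2236] [-0.56  0.89 -0.33  1.36  0.71  1.43 -0.99]
[0.5617 0.1033 0.1778]
pos [0.6352 0.3063 0.0733] tool axes x,z [-0.111  0.814 -0.57 ] [ 0.073 -0.565 -0.822]
world shift [-0.0735 -0.203   0.1045] tool shift [-0.2167 -0.1001  0.0235]
lift [-0.0627 -0.0004 -0.0904]
pos [0.6352 0.3063 0.0733] tool axes x,z [-0.111  0.814 -0.57 ] [ 0.073 -0.565 -0.822]
world shift [-0.0735 -0.203   0.    ] tool shift [-0.1571 -0.0997  0.1094]
```

move_arm(commands=[[[-0.0105, 0, -0.015, 0, 0, 0, 0.04], [-0.0105, 0, -0.015, 0, 0, 0, 0.04], [-0.0208, 0, -0.0302, 0, 0, 0, 0.04], [-0.0208, 0, -0.0302, 0, 0, 0, 0.04], [-0.0314, -0.02, 0.0219, 0, 0, 0, 0.04], [-0.0314, -0.02, 0.0219, 0, 0, 0, 0.04], [-0.0314, -0.02, 0.0219, 0, 0, 0, 0.04], [-0.0314, -0.02, 0.0219, 0, 0, 0, 0.04], [-0.0314, -0.02, 0.0219, 0, 0, 0, 0.04], [0, 0, 0, 0, 10, 0, 0.04], [0, 0, 0, 0, 10, 0, 0.04], [0, 0, 0, 0, 10, 0, 0.04], [0, 0, 0, 0, 10, 0, 0.04], [0, 0, 0, 0, 0, 0, 0.04]]])

```text
t: 25.32
eef_pos: [0.5629, 0.0951, 0.1825]
tool_rot: [-0.034, 0.662, 0.748, 0.027]
contact_force: [-1.1, -1.2, -2.2]
gripper_width: 0.585
grasp_force: 53.0
```

```bash
python3 - <<'E'
from h import *
go(np.array([.5617,.1033,.178])); print(bot.get_obs()["q"].round(2))
E
```

```text
pos [0.5629 0.0951 0.1825] tool axes x,z [-0.121  0.989  0.087] [-0.015  0.086 -0.996]
world shift [-0.0012  0.0082 -0.0045] tool shift [ 0.0079 -0.0002  0.0052]
[ 0.18  0.41 -0.52  1.83  0.14  0.94 -0.26]
```

move_arm(commands=[[[0, 0, 0, 0, 5, 0, 0.04], [0, 0, 0, 0, 5, 0, 0.04], [0, 0, 0, 0, 5, 0, 0.04], [0, 0, 0, 0, 5, 0, 0.04], [0, 0, 0, 0, 5, 0, 0.04], [0, 0, 0, 0, 5, 0, 0.04], [0, 0, 0, 0, 5, 0, 0.04], [0, 0, 0, 0, 5, 0, 0.04], [0, 0, 0, 0, 5, 0, 0.04], [0, 0, 0, 0, 0, 0, 0.04], [0, 0, 0, 0, 0, 0, 0.04], [0, 0, 0, 0, 0, 0, 0.04], [0, 0, 0, 0, 0, 0, 0.04], [0, 0, 0, 0, 0, 0, 0.04], [0, 0, 0, 0, 0, 0, 0.04]]])

```text
t: 27.2
eef_pos: [0.5617, 0.1018, 0.1818]
tool_rot: [-0.32, 0.598, 0.681, 0.277]
contact_force: [0.1, -0.9, -1.8]
gripper_width: 0.575
grasp_force: 53.0
```

move_arm(commands=[[[0, 0, 0, 0, -8.5, 0, 0.04], [0, 0, 0, 0, -8.5, 0, 0.04], [0, 0, 0, 0, -8.5, 0, 0.04], [0, 0, 0, 0, -8.5, 0, 0.04], [0, 0, 0, 0, -8.5, 0, 0.04], [0, 0, 0, 0, -8.5, 0, 0.04], [0, 0, 0, 0, -8.5, 0, 0.04], [0, 0, 0, 0, -8.5, 0, 0.04], [0, 0, 0, 0, -8.5, 0, 0.04], [0, 0, 0, 0, -8.5, 0, 0.04], [0.0314, 0.02, -0.0219, 0, 0, 0, 0.04], [0.0314, 0.02, -0.0219, 0, 0, 0, 0.04], [0.0314, 0.02, -0.0219, 0, 0, 0, 0.04], [0.0314, 0.02, -0.0219, 0, 0, 0, 0.04], [0.0314, 0.02, -0.0219, 0, 0, 0, 0.04], [0, 0, 0, 0, 0, 0, 0.04], [0, 0, 0, 0, 0, 0, 0.04]]])

```text
t: 29.32
eef_pos: [0.6351, 0.3044, 0.1806]
tool_rot: [0.223, 0.628, 0.718, -0.2]
contact_force: [0.8, -0.7, -2.0]
gripper_width: 0.582
grasp_force: 53.1
```

```bash
python3 - <<'E'
from h import *
p=np.array([.6352,.3063,.0733]); g=R.from_quat([.6282,.7185,-.1979,.2236]).as_matrix(); go(p,Z=g[:,2],X=g[:,0])
ke,im=shot("top","t2"); K,E=ke; c=proj(ke,[.57,.0026,.02])[0]; print(c)
E
```

```text
pos [0.6351 0.3044 0.1806] tool axes x,z [-0.112  0.813 -0.572] [ 0.069 -0.568 -0.82 ]
world shift [ 1.000e-04  1.900e-03 -1.073e-01] tool shift [0.0629 0.0011 0.087 ]
turn deg [-0.2   0.14  0.06]  shift after turn [0.0627 0.0007 0.0871]
[262.13842994 180.237781  ]
```

move_arm(commands=[[[0.021, 0.001, 0.029, 0, 0, 0, 0.04], [0.021, 0, 0.029, 0, 0, 0, 0.04], [0.0105, 0, 0.0145, 0, 0, 0, 0.04], [0.0102, 0, 0.0142, 0, 0, 0, 0.04], [0, 0, 0, 0, 0, 0, 0.04], [0, 0, 0, 0, 0, 0, 0.04], [0, 0, 0, 0, 0, 0, 0.085], [0, 0, 0, 0, 0, 0, 0.085], [0, 0, 0, 0, 0, 0, 0.085], [0, 0, 0, 0, 0, 0, 0.085], [0, 0, -0.03, 0, 0, 0, 0.085], [0, 0, -0.06, 0, 0, 0, 0.085], [0, 0, -0.06, 0, 0, 0, 0.085], [0, 0, -0.05, 3, 0, 4.25, 0.085], [0, -0.055, 0, 3, 0, 4.25, 0.085], [0, -0.055, 0, 0, 0, 0, 0.085], [0, -0.054, 0, 0, 0, 0, 0.085], [0, 0, 0, 0, 0, 0, 0.085], [0, 0, 0, 0, 0, 0, 0.085]]])

```text
t: 31.75
eef_pos: [0.4586, 0.423, 0.2398]
tool_rot: [0.205, 0.691, 0.658, -0.219]
contact_force: [0.2, -0.9, 0.7]
gripper_width: 0.996
grasp_force: 0.0
```

```bash
python3 - <<'E'
from h import *
mid,m,dn,X=crock([.471,.316,.088],-93,-1)
print(bot.get_obs()["q"].round(2)); go(mid-.08*dn,Z=dn,X=X)
ke,im=shot("wrist","w6"); kt,t=shot("top","t3"); ks,s=shot("scene","s3")
lat=np.cross(dn,X)
print([proj(ke,mid+a*m-.025*dn+b*lat)[0].round(0) for a in(-.09,.09) for b in(-.025,.025)])
cv2.imwrite("pics/c6.png",np.hstack([im[:, 60:460],cv2.resize(t[120:240,95:365],None,fx=1.48,fy=3.2)]))
E
```

```text
[-0.78  0.7  -0.37  1.31  0.45  1.75 -1.24]
pos [0.4586 0.423  0.2398] tool axes x,z [ 0.038  0.819 -0.573] [-0.033 -0.572 -0.82 ]
world shift [ 0.0148 -0.0611 -0.0862] tool shift [-1.000e-04  1.830e-02  1.052e-01]
turn deg [-0.17 -0.07  0.29]  shift after turn [1.000e-04 1.800e-02 1.052e-01]
[array([250.,  87.]), array([301.,  87.]), array([251., 253.]), array([294., 253.])]
```

View pics/c6.png

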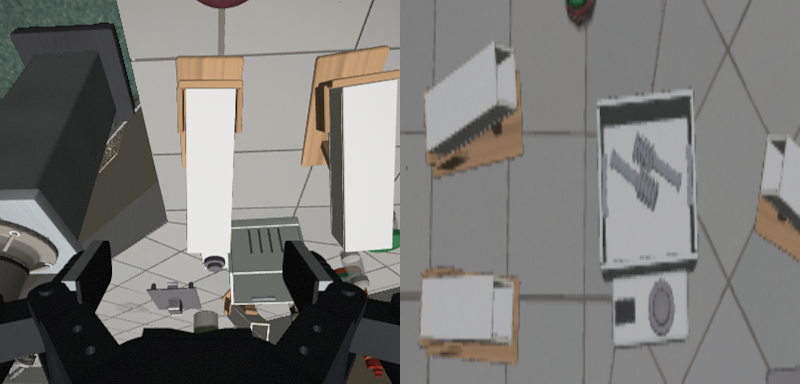

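Two dippers lie in the basin (top view), and crock A is back in its stand. Crock B's face runs from (246–296, 88) to (248–292, 251).

```bash
python3 - <<'E'
from h import *
ke=cam("wrist"); g=cv2.imread("pics/w6.png")[:,:,0]
for r in (100,170,235): print("row",r,[i+235 for i in np.where(np.abs(np.diff(g[r,235:310].astype(int)))>22)[0]])
print("col",[i+70 for i in np.where(np.abs(np.diff(g[70:270,268].astype(int)))>15)[0]])
v=fit(ke,np.array([(246,88),(296,88),(292,251.5),(248,251.5)]),[.471,.316,.088],-93,-1)
mid,m,dn,X=crock(v[:3],v[3],-1); go(mid+.02*dn,Z=dn,X=X)
E
```

```text
row 100 [np.int64(235), np.int64(236), np.int64(241), np.int64(242), np.int64(243), np.int64(244), np.int64(245), np.int64(294), np.int64(295), np.int64(296), np.int64(297), np.int64(302)]
row 170 [np.int64(245), np.int64(246), np.int64(292)]
row 235 [np.int64(245), np.int64(246), np.int64(247), np.int64(289), np.int64(290), np.int64(291), np.int64(307), np.int64(308)]
col [np.int64(78), np.int64(80), np.int64(86), np.int64(87), np.int64(88), np.int64(255), np.int64(256), np.int64(260), np.int64(261), np.int64(262), np.int64(263), np.int64(264), np.int64(267), np.int64(268)]
mid [ 4.6800e-01  3.1300e-01  8.4500e-02 -9.2348e+01] resid [-0.1  0.2  0.2 -0.2 -0.6  0.   0.5  0.1]
pos [0.4594 0.4225 0.2392] tool axes x,z [ 0.04   0.819 -0.573] [-0.035 -0.572 -0.82 ]
world shift [ 0.0082 -0.1209 -0.1711] tool shift [-0.0007  0.0155  0.2091]
turn deg [-0.64 -0.05 -0.34]  shift after turn [-0.0006  0.0132  0.2093]
```

move_arm(commands=[[[-0.001, 0.007, 0.05, 0, 0, 0, 0.085], [-0.001, 0.007, 0.05, 0, 0, 0, 0.085], [0, 0, 0.05, 0, 0, 0, 0.085], [0, 0, 0.035, 0, 0, 0, 0.085], [0, 0, 0.021, 0, 0, 0, 0.085], [0, 0, 0, 0, 0, 0, 0.085], [0, 0, 0, 0, 0, 0, 0.04], [0, 0, 0, 0, 0, 0, 0.04], [0, 0, 0, 0, 0, 0, 0.04], [0, 0, 0, 0, 0, 0, 0.04], [0, 0, 0, 0, 0, 0, 0.04], [0, 0, 0, 0, 0, 0, 0.04]]])

```text
t: 33.4
eef_pos: [0.4653, 0.3045, 0.0725]
tool_rot: [0.204, 0.691, 0.659, -0.218]
contact_force: [1.4, 2.4, 5.7]
gripper_width: 0.583
grasp_force: 52.8
```

```bash
python3 - <<'E'
from h import *
mid=[.468,.312,.087]
p,r=pose(); print("G",p.round(4),r.as_quat().round(4),bot.get_obs()["q"].round(2))
P=pour(mid,-92.7,-1,[.57,.0026]); print(P.round(4)); print("lift",r.inv().apply([0,0,.11]).round(4)); go(np.array([P[0],P[1],p[2]]))
E
```

```text
G [0.4653 0.3045 0.0725] [ 0.6906  0.6585 -0.2182  0.2045] [-0.66  0.76 -0.34  1.65  0.54  1.37 -1.3 ]
[0.5725 0.1042 0.175 ]
lift [-0.0628 -0.0005 -0.0903]
pos [0.4653 0.3045 0.0725] tool axes x,z [ 0.037  0.82  -0.571] [-0.032 -0.57  -0.821]
world shift [ 0.1072 -0.2003  0.    ] tool shift [-0.1603  0.1169  0.1107]
```

move_arm(commands=[[[-0.0105, 0, -0.015, 0, 0, 0, 0.04], [-0.0105, 0, -0.015, 0, 0, 0, 0.04], [-0.0208, 0, -0.0302, 0, 0, 0, 0.04], [-0.0208, 0, -0.0302, 0, 0, 0, 0.04], [-0.0321, 0.0234, 0.0221, 0, 0, 0, 0.04], [-0.0321, 0.0234, 0.0221, 0, 0, 0, 0.04], [-0.0321, 0.0234, 0.0221, 0, 0, 0, 0.04], [-0.0321, 0.0234, 0.0221, 0, 0, 0, 0.04], [-0.0321, 0.0234, 0.0221, 0, 0, 0, 0.04], [0, 0, 0, 0, 10, 0, 0.04], [0, 0, 0, 0, 10, 0, 0.04], [0, 0, 0, 0, 10, 0, 0.04], [0, 0, 0, 0, 10, 0, 0.04], [0, 0, 0, 0, 0, 0, 0.04]]])

```text
t: 35.15
eef_pos: [0.5729, 0.0963, 0.1827]
tool_rot: [-0.032, 0.727, 0.685, 0.029]
contact_force: [-0.0, -0.1, -2.2]
gripper_width: 0.58
grasp_force: 52.6
```

```bash
python3 - <<'E'
from h import *
go(np.array([.5725,.1042,.178])); print(bot.get_obs()["q"].round(2))
E
```

```text
pos [0.5729 0.0963 0.1827] tool axes x,z [0.06  0.995 0.086] [-0.002  0.086 -0.996]
world shift [-0.0004  0.0079 -0.0047] tool shift [ 0.0074 -0.0008  0.0053]
[ 0.13  0.41 -0.46  1.82  0.12  0.93 -0.42]
```

move_arm(commands=[[[0, 0, 0, 0, 5, 0, 0.04], [0, 0, 0, 0, 5, 0, 0.04], [0, 0, 0, 0, 5, 0, 0.04], [0, 0, 0, 0, 5, 0, 0.04], [0, 0, 0, 0, 5, 0, 0.04], [0, 0, 0, 0, 5, 0, 0.04], [0, 0, 0, 0, 5, 0, 0.04], [0, 0, 0, 0, 5, 0, 0.04], [0, 0, 0, 0, 5, 0, 0.04], [0, 0, 0, 0, 0, 0, 0.04], [0, 0, 0, 0, 0, 0, 0.04], [0, 0, 0, 0, 0, 0, 0.04], [0, 0, 0, 0, 0, 0, 0.04], [0, 0, 0, 0, 0, 0, 0.04], [0, 0, 0, 0, 0, 0, 0.04]]])

```text
t: 37.02
eef_pos: [0.5727, 0.1031, 0.1822]
tool_rot: [-0.294, 0.657, 0.624, 0.304]
contact_force: [-0.7, -0.7, -1.8]
gripper_width: 0.576
grasp_force: 52.5
```

move_arm(commands=[[[0, 0, 0, 0, -8.5, 0, 0.04], [0, 0, 0, 0, -8.5, 0, 0.04], [0, 0, 0, 0, -8.5, 0, 0.04], [0, 0, 0, 0, -8.5, 0, 0.04], [0, 0, 0, 0, -8.5, 0, 0.04], [0, 0, 0, 0, -8.5, 0, 0.04], [0, 0, 0, 0, -8.5, 0, 0.04], [0, 0, 0, 0, -8.5, 0, 0.04], [0, 0, 0, 0, -8.5, 0, 0.04], [0, 0, 0, 0, -8.5, 0, 0.04], [0.0321, -0.0234, -0.0221, 0, 0, 0, 0.04], [0.0321, -0.0234, -0.0221, 0, 0, 0, 0.04], [0.0321, -0.0234, -0.0221, 0, 0, 0, 0.04], [0.0321, -0.0234, -0.0221, 0, 0, 0, 0.04], [0.0321, -0.0234, -0.0221, 0, 0, 0, 0.04], [0, 0, 0, 0, 0, 0, 0.04], [0, 0, 0, 0, 0, 0, 0.04]]])

```text
t: 39.15
eef_pos: [0.4655, 0.3033, 0.1813]
tool_rot: [0.205, 0.69, 0.658, -0.22]
contact_force: [0.6, -0.3, -2.5]
gripper_width: 0.581
grasp_force: 52.7
```

```bash
python3 - <<'E'
from h import *
p=np.array([.4653,.3045,.0725]); g=R.from_quat([.6906,.6585,-.2182,.2045]).as_matrix(); go(p,Z=g[:,2],X=g[:,0])
E
```

```text
pos [0.4655 0.3033 0.1813] tool axes x,z [ 0.037  0.819 -0.573] [-0.034 -0.572 -0.82 ]
world shift [-0.0002  0.0012 -0.1088] tool shift [0.0633 0.0005 0.0885]
turn deg [-0.12  0.15  0.03]  shift after turn [0.0631 0.0003 0.0887]
```

move_arm(commands=[[[0.021, 0.0005, 0.0293, 0, 0, 0, 0.04], [0.021, 0, 0.0293, 0, 0, 0, 0.04], [0.0105, 0, 0.0147, 0, 0, 0, 0.04], [0.0105, 0, 0.015, 0, 0, 0, 0.04], [0, 0, 0, 0, 0, 0, 0.04], [0, 0, 0, 0, 0, 0, 0.04], [0, 0, 0, 0, 0, 0, 0.085], [0, 0, 0, 0, 0, 0, 0.085], [0, 0, 0, 0, 0, 0, 0.085], [0, 0, 0, 0, 0, 0, 0.085], [0, 0, -0.03, 0, 0, 0, 0.085], [0, 0, -0.06, 0, 0, 0, 0.085], [0, 0, -0.06, 0, 0, 0, 0.085], [0, 0, -0.06, 0, 0, 0, 0.085], [0, 0, -0.03, 0, 8.75, 0, 0.085], [0, 0, -0.02, 0, 8.75, 0, 0.085], [0, 0, 0, 0, 8.75, 0, 0.085], [0, 0, 0, 0, 8.75, 0, 0.085]]])

```text
t: 41.4
eef_pos: [0.4742, 0.451, 0.2888]
tool_rot: [-0.004, 0.725, 0.689, 0.001]
contact_force: [-0.2, -0.4, -0.2]
gripper_width: 0.995
grasp_force: 0.0
```

```bash
python3 - <<'E'
from h import *
kt,t=shot("top","t4"); print(bot.get_obs()["q"].round(2)); go(np.array([.36,-.30,.29]),Z=[0,0,-1],X=[np.cos(.054),np.sin(.054),0])
w=cv2.imread("pics/t0.png"); cv2.imwrite("pics/t4c.png",cv2.resize(t[120:290,95:415],None,fx=2.5,fy=2.5,interpolation=cv2.INTER_CUBIC))
E
```

```text
[-0.5   0.44 -0.48  1.52  0.2   1.23 -1.07]
pos [0.4761 0.4468 0.2891] tool axes x,z [0.055 0.998 0.009] [-0.003  0.009 -1.   ]
world shift [-0.1161 -0.7468  0.0009] tool shift [-0.7521 -0.0746 -0.0075]
turn deg [-0.52 -0.29 83.73]  shift after turn [-0.1563  0.7395 -0.0009][ WARN:0@0.271] global loadsave.cpp:275 findDecoder imread_('pics/t0.png'): can't open/read file: check file path/integrity
```

View pics/t4c.png

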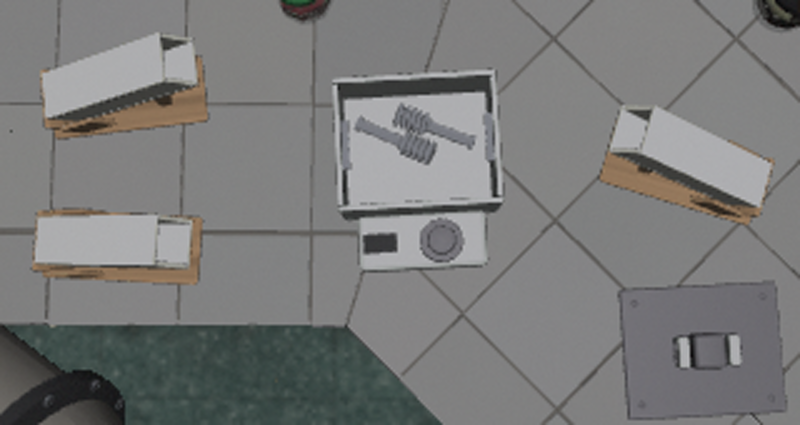

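The top view shows two dippers on the basin floor, all three crocks back in their stands, and the lid at about (708,350) in the crop. Crock B was tipped the same way as the others, so it was empty. Now I'll fetch the lid.

move_arm(commands=[[[0, 0.02, 0, 0, 0, 10.4, 0.085], [0, 0, 0, 0, 0, 10.4, 0.085], [0, 0, 0, 0, 0, 10.4, 0.085], [0, 0, 0, 0, 0, 10.5, 0.085], [0, 0, 0, 0, 0, 10.5, 0.085], [0, 0, 0, 0, 0, 10.5, 0.085], [0, 0, 0, 0, 0, 10.5, 0.085], [0, 0, 0, 0, 0, 10.5, 0.085], [0, 0.056, 0, 0, 0, 0, 0.085], [0, 0.056, 0, 0, 0, 0, 0.085], [0, 0.056, 0, 0, 0, 0, 0.085], [0, 0.056, 0, 0, 0, 0, 0.085], [0, 0.056, 0, 0, 0, 0, 0.085], [0, 0.056, 0, 0, 0, 0, 0.085], [0, 0.056, 0, 0, 0, 0, 0.085], [0, 0.056, 0, 0, 0, 0, 0.085], [0, 0, 0, 0, 0, 0, 0.085]]])

```text
t: 43.58
eef_pos: [0.5207, -0.0029, 0.2869]
tool_rot: [0.0, 1.0, 0.026, -0.004]
contact_force: [-0.7, 0.9, -0.3]
gripper_width: 0.995
grasp_force: 0.0
```

```bash
python3 - <<'E'
from h import *
kt=cam("top"); f=lambda a:np.array(a,float)/2.5+[95,120]-.3
L=ray(kt,f([(619,290),(775,281),(786,410),(628,418)]),.027)[:,:2]; print(L.mean(0).round(4),np.linalg.norm(L-np.roll(L,-1,0),axis=1).round(4))
for e in (L[0]-L[1],L[3]-L[2]): print(np.degrees(np.arctan2(e[1],e[0])).round(1)-90)
c=L.mean(0); go(np.array([*c,.2]),Z=[0,0,-1],X=[np.cos(.054),np.sin(.054),0]); print(bot.get_obs()["q"].round(2))
E
```

```text
[ 0.359  -0.2977] [0.1661 0.1351 0.166  0.134 ]
3.5999999999999943
3.200000000000003
pos [ 0.5207 -0.0029  0.2869] tool axes x,z [ 0.999  0.052 -0.008] [-0.008 -0.001 -1.   ]
world shift [-0.1617 -0.2948 -0.0869] tool shift [-0.1761  0.286   0.0884]
turn deg [ 0.03  0.44 -0.12]  shift after turn [-0.1773  0.2857  0.0869]
[-0.12  0.18  0.01  1.85 -0.    1.13 -1.63]
```

move_arm(commands=[[[-0.025, 0.0408, 0, 0, 0.4, 0, 0.085], [-0.025, 0.0408, 0, 0, 0, 0, 0.085], [-0.025, 0.0408, 0, 0, 0, 0, 0.085], [-0.025, 0.0408, 0, 0, 0, 0, 0.085], [-0.025, 0.0408, 0.02, 0, 0, 0, 0.085], [-0.025, 0.0408, 0.03, 0, 0, 0, 0.085], [-0.025, 0.0408, 0.037, 0, 0, 0, 0.085], [0, 0, 0, 0, 0, 0, 0.085], [0, 0, 0, 0, 0, 0, 0.085]]])

```text
t: 44.7
eef_pos: [0.3644, -0.2921, 0.1994]
tool_rot: [-0.001, 1.0, 0.031, 0.0]
contact_force: [-0.2, -0.6, 1.1]
gripper_width: 0.995
grasp_force: 0.0
```

```bash
python3 - <<'E'
from h import *
ke,im=shot("wrist","w7"); print(proj(ke,[[.36,-.298,.06],[.3602,-.2979,.027]]).round(1)); go(np.array([.3602,-.2979,.0326]),Z=[0,0,-1],X=[np.cos(.057),np.sin(.057),0])
E
```

```text
[[263.4 186.2]
 [262.8 178.3]]
pos [ 0.3649 -0.292   0.1998] tool axes x,z [0.998 0.063 0.001] [ 0.001  0.002 -1.   ]
world shift [-0.0047 -0.0059 -0.1672] tool shift [-0.0053  0.006   0.1672]
turn deg [-0.12 -0.07  0.32]  shift after turn [-0.005   0.0057  0.1672]
```

View pics/w7.png

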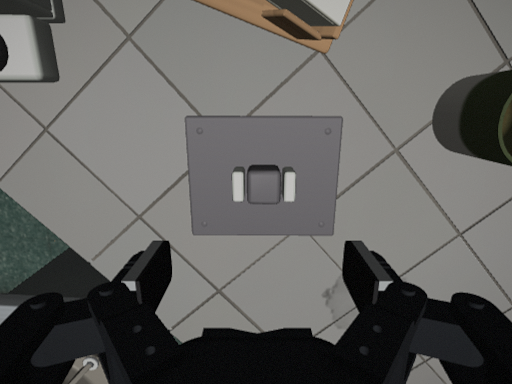

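move_arm(commands=[[[-0.005, 0.006, 0.05, 0, 0, 0.3, 0.085], [0, 0, 0.05, 0, 0, 0, 0.085], [0, 0, 0.04, 0, 0, 0, 0.085], [0, 0, 0.02, 0, 0, 0, 0.085], [0, 0, 0.007, 0, 0, 0, 0.085], [0, 0, 0, 0, 0, 0, 0.085], [0, 0, 0, 0, 0, 0, 0.085], [0, 0, 0, 0, 0, 0, 0.04], [0, 0, 0, 0, 0, 0, 0.04], [0, 0, 0, 0, 0, 0, 0.04], [0, 0, 0, 0, 0, 0, 0.04], [0, 0, 0, 0, 0, 0, 0.04], [0, 0, 0, 0, 0, 0, 0.04], [0, 0, 0, 0, 0, 0, 0.04]]], squeeze=60)

```text
t: 46.5
eef_pos: [0.3598, -0.3, 0.0341]
tool_rot: [-0.0, 1.0, 0.027, 0.002]
contact_force: [-3.3, 2.2, 21.1]
gripper_width: 0.511
grasp_force: 58.0
```

```bash
python3 - <<'E'
from h import *
go(np.array([.5724,.0039,.25]),Z=[0,0,-1],X=[np.cos(.057),np.sin(.057),0])
E
```

```text
pos [ 0.3598 -0.3     0.0341] tool axes x,z [0.999 0.054 0.003] [ 0.003  0.001 -1.   ]
world shift [0.2126 0.3039 0.2159] tool shift [ 0.2294 -0.292  -0.215 ]
turn deg [-0.04 -0.18 -0.15]  shift after turn [ 0.2295 -0.2913 -0.2159]
```

move_arm(commands=[[[0, 0, -0.03, 0, 0, 0, 0.04], [0, 0, -0.05, 0, 0, 0, 0.04], [0, 0, -0.055, 0, 0, 0, 0.04], [0, 0, -0.055, 0, 0, 0, 0.04], [0.0328, -0.0417, -0.026, 0, 0, 0, 0.04], [0.0328, -0.0417, 0, 0, 0, 0, 0.04], [0.0328, -0.0417, 0, 0, 0, 0, 0.04], [0.0328, -0.0417, 0, 0, 0, 0, 0.04], [0.0328, -0.0417, 0, 0, 0, 0, 0.04], [0.0328, -0.0417, 0, 0, 0, 0, 0.04], [0.0326, -0.0418, 0, 0, 0, 0, 0.04], [0, 0, 0, 0, 0, 0, 0.04], [0, 0, 0, 0, 0, 0, 0.04], [0, 0, 0, 0, 0, 0, 0.04]]])

```text
t: 48.25
eef_pos: [0.5711, 0.0031, 0.2489]
tool_rot: [-0.001, 1.0, 0.026, -0.0]
contact_force: [0.6, -0.7, -2.8]
gripper_width: 0.499
grasp_force: 67.1
```

```bash
python3 - <<'E'
from h import *
go(np.array([.5724,.0039,.1216]),Z=[0,0,-1],X=[np.cos(.055),np.sin(.055),0]); ke,im=shot("wrist","w8"); kt,t=shot("top","t8"); print(bot.get_obs()["gripper_width"])
g=im[:,:,0].astype(int)
for r in (150,180): print([i for i in np.where(np.abs(np.diff(g[r,60:460]))>25)[0]+60])
E
```

```text
pos [0.5711 0.0031 0.2489] tool axes x,z [ 0.999  0.053 -0.   ] [-0.     0.001 -1.   ]
world shift [ 0.0013  0.0008 -0.1273] tool shift [ 0.0014 -0.0005  0.1273]
turn deg [-0.08  0.01 -0.14]  shift after turn [ 0.0014 -0.0007  0.1273]
0.4974703659215604
[np.int64(62), np.int64(65), np.int64(97), np.int64(415), np.int64(419), np.int64(421)]
[np.int64(66), np.int64(68), np.int64(69), np.int64(101), np.int64(102), np.int64(435), np.int64(436)]
```

View pics/w8.png

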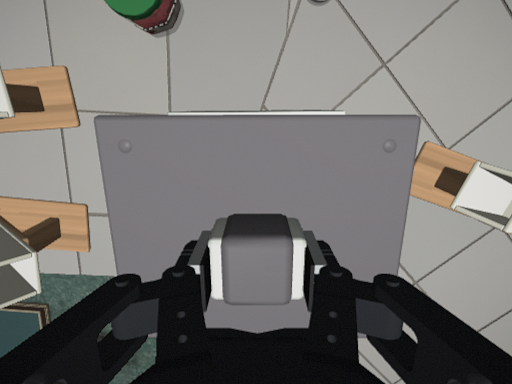

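move_arm(commands=[[[0, -0.0006, 0.05, 0, 0, 0, 0.04], [0, 0, 0.03, 0, 0, 0, 0.04], [0, 0, 0.02, 0, 0, 0, 0.04], [0, 0, 0.01, 0, 0, 0, 0.04], [0, 0, 0.007, 0, 0, 0, 0.04], [0, 0, 0.006, 0, 0, 0, 0.04], [0, 0, 0, 0, 0, 0, 0.04], [0, 0, 0, 0, 0, 0, 0.04]]])

```text
t: 49.35
eef_pos: [0.5722, 0.0056, 0.1265]
tool_rot: [-0.001, 1.0, 0.027, 0.001]
contact_force: [1.3, -0.1, -2.0]
gripper_width: 0.502
grasp_force: 67.2
```

```bash
python3 - <<'E'
from h import *
go(np.array([.5710,.0039,.1232]),Z=[0,0,-1],X=[np.cos(.055),np.sin(.055),0])
E
```

```text
pos [0.5722 0.0056 0.1265] tool axes x,z [0.998 0.055 0.001] [ 0.001  0.002 -1.   ]
world shift [-0.0012 -0.0017 -0.0033] tool shift [-0.0013  0.0017  0.0033]
turn deg [-0.12 -0.08 -0.01]  shift after turn [-0.0013  0.0017  0.0033]
```

move_arm(commands=[[[-0.001, 0.001, 0.003, 0, 0, 0, 0.04], [0, 0, 0.002, 0, 0, 0, 0.04], [0, 0, 0, 0, 0, 0, 0.04], [0, 0, 0, 0, 0, 0, 0.04]]])

```text
t: 49.85
eef_pos: [0.5717, 0.0048, 0.1237]
tool_rot: [-0.001, 1.0, 0.027, 0.001]
contact_force: [-7.1, 0.1, 19.7]
gripper_width: 0.501
grasp_force: 72.7
```

move_arm(commands=[[[0, 0, 0, 0, 0, 0, 0.085], [0, 0, 0, 0, 0, 0, 0.085], [0, 0, 0, 0, 0, 0, 0.085], [0, 0, 0, 0, 0, 0, 0.085], [0, 0, -0.02, 0, 0, 0, 0.085], [0, 0, -0.05, 0, 0, 0, 0.085], [0, 0, -0.05, 0, 0, 0, 0.085], [-0.04, 0.01, -0.03, 0, 0, 0, 0], [-0.04, 0.01, 0, 0, 0, 0, 0], [0, 0, 0, 0, 0, 0, 0], [0, 0, 0, 0, 0, 0, 0], [0, 0, 0, 0, 0, 0, 0]]])

```text
t: 51.35
eef_pos: [0.4929, -0.0197, 0.2707]
tool_rot: [-0.001, 1.0, 0.028, 0.0]
contact_force: [-0.5, -0.0, -0.1]
gripper_width: 0.002
grasp_force: 0.0
```

```bash
python3 - <<'E'
from h import *
ke,im=shot("wrist","w9"); go(np.array([.474,-.0214,.15])); print(bot.get_obs()["gripper_width"],bot.get_obs()["q"].round(2))
print(proj(ke,[[.57,.0026,.116],[.474,-.0214,.052]]).round(1))
E
```

```text
pos [ 0.4928 -0.0197  0.2706] tool axes x,z [0.998 0.056 0.   ] [ 0.     0.002 -1.   ]
world shift [-0.0188 -0.0017 -0.1206] tool shift [-0.0189  0.0009  0.1206]
0.00036180563899407926 [-0.16  0.13  0.08  1.94 -0.01  1.07 -1.59]
[[239.3  99.9]
 [258.3 180.8]]
```

View pics/w9.png

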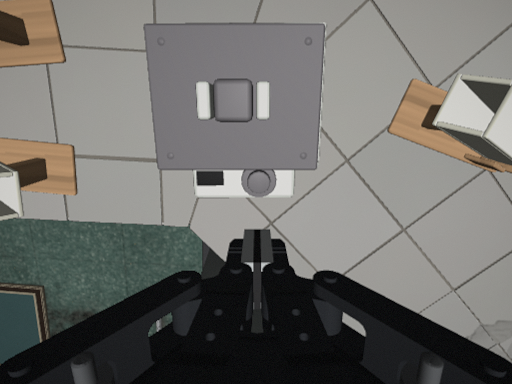

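```bash
python3 - <<'E'
from h import *
ke=cam("wrist"); L=ray(ke,[(146,24),(325,24),(317,169),(160,169)],.116)[:,:2]
print(L.mean(0).round(4),np.linalg.norm(L-np.roll(L,-1,0),axis=1).round(4)); B=ray(ke,[(197,100),(269,100)],.149); print(np.linalg.norm(B[0]-B[1]), ray(ke,[(258,179)],.052).round(4))
t=np.radians(10);go(np.array([.470,-.0214,.075]),Z=[np.sin(t),np.sin(t)*.055,-np.cos(t)],X=[np.cos(t),.055,np.sin(t)])
E
```

```text
[0.5684 0.0048] [0.1629 0.1343 0.1631 0.1345]
0.062332979789873594 [[ 0.4762 -0.0209  0.052 ]]
pos [ 0.4928 -0.0197  0.2706] tool axes x,z [0.998 0.056 0.   ] [ 0.     0.002 -1.   ]
world shift [-0.0228 -0.0017 -0.1956] tool shift [-0.0229  0.0008  0.1956]
turn deg [-0.12 10.   -0.02]  shift after turn [-0.0565  0.0004  0.1887]
```

move_arm(commands=[[[-0.022, 0.001, 0.02, 0, 0, 0, 0], [0, 0, 0, 0, 10, 0, 0], [-0.0087, 0, 0.0492, 0, 0, 0, 0], [-0.0087, 0, 0.0492, 0, 0, 0, 0], [-0.0087, 0, 0.0492, 0, 0, 0, 0], [0, 0, 0.02, 0, 0, 0, 0], [0, 0, 0, 0, 0, 0, 0], [0, 0, 0, 0, 0, 0, 0]]])

```text
t: 52.4
eef_pos: [0.4744, -0.0216, 0.0819]
tool_rot: [-0.003, 0.996, 0.027, 0.088]
contact_force: [0.8, -0.1, 0.6]
gripper_width: 0.002
grasp_force: 0.0
```

```bash
python3 - <<'E'
from h import *
go(np.array([.471,-.021,.052])); go(np.array([.471,-.021,.0445]));print(bot.get_obs()["q"].round(2))
E
```

```text
pos [ 0.4744 -0.0216  0.0819] tool axes x,z [0.983 0.054 0.175] [ 0.175  0.012 -0.985]
world shift [-0.0034  0.0006 -0.0299] tool shift [-0.0086 -0.0008  0.0289]
pos [ 0.4744 -0.0216  0.0819] tool axes x,z [0.983 0.054 0.175] [ 0.175  0.012 -0.985]
world shift [-0.0034  0.0006 -0.0374] tool shift [-0.0099 -0.0008  0.0363]
[-0.14  0.3   0.05  2.28 -0.03  0.38 -1.57]
```

move_arm(commands=[[[-0.0043, -0.0005, 0.014, 0, 0, 0, 0], [-0.0043, 0, 0.014, 0, 0, 0, 0], [-0.0005, 0, 0.003, 0, 0, 0, 0], [-0.0005, 0, 0.003, 0, 0, 0, 0], [-0.0005, 0, 0.003, 0, 0, 0, 0], [0, 0, 0, 0, 0, 0, 0], [0, 0, 0, 0, 0, 0, 0], [0, 0, 0, 0, 0, 0, 0]]])

```text
t: 53.4
eef_pos: [0.4721, -0.0212, 0.0491]
tool_rot: [-0.004, 0.996, 0.027, 0.09]
contact_force: [-28.4, 1.4, 83.6]
gripper_width: 0.001
grasp_force: 41.9
```

move_arm(commands=[[[0.0005, 0, -0.004, 0, 0, 0, 0], [0.001, 0, -0.008, 0, 0, 0, 0], [0.003, 0, -0.02, 0, 0, 0, 0], [0, 0, -0.05, 0, 0, 0, 0], [0, 0, -0.05, 0, 0, 0, 0], [0, 0, -0.05, 0, 0, 0, 0], [0, 0, -0.05, 0, 0, 0, 0], [0, 0, 0, 0, 0, 0, 0]]])

```text
t: 54.4
eef_pos: [0.436, -0.0237, 0.2772]
tool_rot: [-0.004, 0.995, 0.027, 0.092]
contact_force: [0.5, 0.2, -0.0]
gripper_width: -0.001
grasp_force: 0.0
```

```bash
python3 - <<'E'
from h import *
ke,im=shot("wrist","w10"); kt,t=shot("top","t10"); ks,s=shot("scene","s10")
cv2.imwrite("pics/fin.png",np.vstack([np.hstack([im[:, :400][::1],cv2.resize(s[110:300,90:340],(400,384))]),cv2.resize(t[120:210,95:415],(800,210))]))
L=None
E
```

```text
(no output)
```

View pics/fin.png

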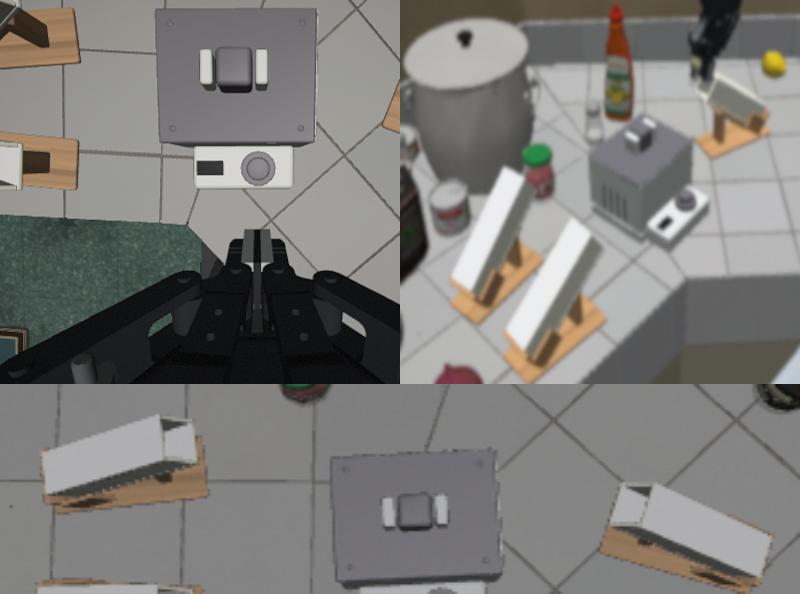

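The lid sits flat with both buttons out, and the crocks are in their stands. The press force was higher than I expected, so I'll repeat it gently and read the force step by step to confirm the button's travel.

move_arm(commands=[[[0.003, 0, 0.05, 0, 0, 0, 0], [0, 0, 0.05, 0, 0, 0, 0], [0, 0, 0.05, 0, 0, 0, 0], [0, 0, 0.045, 0, 0, 0, 0], [0, 0, 0.01, 0, 0, 0, 0], [0, 0, 0, 0, 0, 0, 0], [0, 0, 0, 0, 0, 0, 0], [0, 0, 0, 0, 0, 0, 0]]])

```text
t: 55.55
eef_pos: [0.4737, -0.0212, 0.0725]
tool_rot: [-0.003, 0.996, 0.027, 0.089]
contact_force: [-0.2, -0.2, -0.2]
gripper_width: 0.003
grasp_force: 0.0
```

move_arm(commands=[[[-0.001, 0, 0.006, 0, 0, 0, 0], [0, 0, 0, 0, 0, 0, 0], [0, 0, 0, 0, 0, 0, 0]]])

```text
t: 55.92
eef_pos: [0.4728, -0.0213, 0.0649]
tool_rot: [-0.003, 0.996, 0.027, 0.087]
contact_force: [-0.5, -0.4, -0.1]
gripper_width: -0.002
grasp_force: 0.0
```

move_arm(commands=[[[-0.0005, 0, 0.003, 0, 0, 0, 0], [0, 0, 0, 0, 0, 0, 0], [0, 0, 0, 0, 0, 0, 0]]])

```text
t: 56.3
eef_pos: [0.4729, -0.0213, 0.0618]
tool_rot: [-0.003, 0.996, 0.027, 0.087]
contact_force: [0.1, -1.0, 0.3]
gripper_width: 0.001
grasp_force: 0.0
```

move_arm(commands=[[[0.002, 0, 0.006, 0, 0, 0, 0], [0, 0, 0, 0, 0, 0, 0], [0, 0, 0, 0, 0, 0, 0]]])

```text
t: 56.68
eef_pos: [0.4762, -0.0211, 0.0564]
tool_rot: [-0.003, 0.996, 0.027, 0.088]
contact_force: [-0.0, 0.4, 2.3]
gripper_width: -0.001
grasp_force: 0.9
```

move_arm(commands=[[[-0.0004, 0, 0.002, 0, 0, 0, 0], [0, 0, 0, 0, 0, 0, 0], [0, 0, 0, 0, 0, 0, 0]]])

```text
t: 57.05
eef_pos: [0.4762, -0.0211, 0.0545]
tool_rot: [-0.003, 0.996, 0.027, 0.088]
contact_force: [0.8, 0.4, 2.5]
gripper_width: -0.001
grasp_force: 1.5
```

move_arm(commands=[[[-0.0004, 0, 0.002, 0, 0, 0, 0], [0, 0, 0, 0, 0, 0, 0], [0, 0, 0, 0, 0, 0, 0]]])

```text
t: 57.42
eef_pos: [0.4762, -0.0211, 0.0524]
tool_rot: [-0.003, 0.996, 0.027, 0.088]
contact_force: [0.2, -1.3, 4.0]
gripper_width: 0.0
grasp_force: 2.1
```

move_arm(commands=[[[-0.0004, 0, 0.002, 0, 0, 0, 0], [0, 0, 0, 0, 0, 0, 0], [0, 0, 0, 0, 0, 0, 0]]])

```text
t: 57.8
eef_pos: [0.4763, -0.0211, 0.0509]
tool_rot: [-0.003, 0.996, 0.027, 0.088]
contact_force: [-2.1, -0.2, 15.2]
gripper_width: 0.001
grasp_force: 7.3
```

The force rose softly from 2.3 to 4 N and then hit a hard stop, so the button is fully down. I'm letting it come up and withdrawing.

move_arm(commands=[[[0.0005, 0, -0.003, 0, 0, 0, 0], [0.001, 0, -0.008, 0, 0, 0, 0], [0.003, 0, -0.02, 0, 0, 0, 0], [0, 0, -0.05, 0, 0, 0, 0], [0, 0, -0.05, 0, 0, 0, 0], [0, 0, -0.05, 0, 0, 0, 0], [0, 0, 0, 0, 0, 0, 0], [0, 0, 0, 0, 0, 0, 0], [0, 0, 0, 0, 0, 0, 0]]])

```text
t: 58.92
eef_pos: [0.4475, -0.023, 0.2275]
tool_rot: [-0.003, 0.996, 0.027, 0.086]
contact_force: [0.6, -0.1, 0.4]
gripper_width: -0.001
grasp_force: 0.0
```

```bash
python3 -c "
from station import bot
print(bot.hand_in())"
```

```text
the job is handed in; nothing more can be done
None
```

Job handed in at 59 s with no verdict returned: both dippers seen are in the basin (crock B gave none, so I took it as empty without looking inside), the crocks are back in their stands, the lid is on with both catches out, and the start button was pressed twice, the first time at about 84 N, and released.

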